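Sort posts and couplers back into their racks after taking down a setup

ROBOT

A 7-joint arm with a two-finger parallel gripper is mounted at the origin on a cart in front of the work surface, level with it; the furniture and walls round the work are solid. World frame = base frame: x ahead of the robot, y to its left, z up, the work surface at z = 0. Lengths are in m, angles in rad, forces in N, time in s.
With the tool pointing down it reaches from about 0.35 to 0.9 m from the base axis. Payload 19.9 kg.
Tool frame: the origin (TCP) lies at the very end of the fingers, on their centre line; the grasp point (between the pads) lies 19 mm behind it; z points along the fingers, y is the line along which they close (so a half turn about z gives the same grasp; the last joint's range is limited). The gripper opens to 85 mm and grips with 20 to 120 N. Pads are 22 mm wide; open, the fingers measure 114 mm over their backs; the gripper's body (76 mm by 85 mm) begins 54 mm behind the grasp point. The pads swing forward as they close: fully open they stand 13 mm farther back than shut.
Start: joints at [-1.272, 0.417, -0.01, 1.614, 0.005, 1.111, -0.053], TCP at [0.209, 0.589, 0.231] pointing down, gripper open.
Joint ranges: [-2.81, 2.81], [-0.39, 2.02], [-1.27, 1.25], [0.06, 2.57], [-1.19, 4.33], [0.19, 2], [-2.82, 2.82]. Speed limits (rad/s): [1.89, 1.89, 2.39, 2.39, 3.01, 3.01, 3.01].

INTERFACE

Orientations are given as a unit quaternion [w, x, y, z].
In Python, from rig import manip gives the robot as it stands.
- The arm moves only by the tool arm_command, never from a script. Its argument "rows" is a list that holds one entry, the list of rows, each a list of 7 numbers: the turn, a rotation vector about the tool's x, y, z in rad, then the shift along the tool's x, y, z in m, then the opening, from -1 (shut) to 1 (fully open). A call has exactly 8 rows; each row is the pose to reach, as a shift and turn from the pose commanded when the call began, along the tool's axes at that moment; what a row does not reach only later rows make up. A row lasts 1/12 s, in which the tool goes at most 41.7 mm and 7.16 degrees, less where a joint would pass 70% of its speed; a pose out of reach is approached as far as the arm can. A call with a gripper value outside its range is refused whole. The fingers move at their own pace and stop on an object; "newtons" is the grip in N (left out, the last holds). Time passes only in rows, so rows that repeat a pose let the fingers close, or fill a call up. It gives the time, the measured TCP pose, the force, the opening and the grip force at its end, in the units of the state.
- manip.read_state(): the state, without advancing time (a new reading comes with each control period).
- manip.read_camera(name): name is "side" or "top" or "wrist"; returns a dict with "pixels" (400x640x3 uint8, red, green, blue), "mtx" (3x3 intrinsics, pixels), "rvec" (rotation vector, rad) and "tvec" (3), from world to camera coordinates, as OpenCV has them. Camera axes: x right, y down, z forward; pixel columns grow to the right and rows downward; lengths in m; the calibration is good to about 2 mm. A picture is of the moment at which its call begins. There is no depth.
- manip.hand_in(): hands the job in; it is judged then, once.
The state is a dict: "t": time; "q": joint angles; "qvel": joint speeds; "effort": joint torques, N m; "position": TCP position; "eef_rot": TCP orientation; "wrist_force": force on the tool from outside, world axes, zero at the start; "ft_torque": the same for the moment, N m; "grip_width": finger opening in m; "grip_force": force on a finger pad.
Only numpy, scipy, OpenCV 4.12 (cv2) and the standard library are available. Lean on these libraries where they do the work, as an engineer would, in place of code of your own. Each camera call takes 0.05 s, during which the arm holds its last target. There are 200 camera calls.

TASK

Put the loose parts from the taken-down setup away by kind: lay the long steel post in the empty slot of the long-post rack, the two short steel posts in the two slots of the short-post rack, and the two cable couplers in the blue tray, both lying flat on its floor. Every post must lie level, fully down in its slot. Set things down rather than dropping them, and leave the long post that is already racked and the standing iris where they are.

Things in the scene. Friction and masses are not known exactly. Their poses are not given: they have to be found in the camera images.
- post_long: Long steel post: plain bright rod, 12.7 mm diameter, 100 mm long, lying on a flat black mat 2 mm thick. Origin: centre of its underside as it lies (6.5 mm below its axis); its length runs along its own y axis, z up. It does not roll. About 100 g. Grasp it across its 13 mm at mid-length.
- post_short_a: Short steel post: plain bright rod, 12.7 mm diameter, 75 mm long, lying on a flat black mat 2 mm thick. Origin: centre of its underside as it lies (6.5 mm below its axis); its length runs along its own y axis, z up. It does not roll. About 75 g. Grasp it across its 13 mm at mid-length.
- post_short_b: The other short steel post, 75 mm long, the same as post_short_a, lying on a flat black mat 2 mm thick. Origin: centre of its underside as it lies (6.5 mm below its axis); its length runs along its own y axis, z up. It does not roll. About 75 g. Grasp it across its 13 mm at mid-length.
- coupler_a: Cable coupler: small bright metal double-ended barrel, 14 mm thick in the middle, 32 mm long, lying on a flat black mat 2 mm thick. Origin: centre of its underside; its length runs along its own y axis, z up. It does not roll. About 20 g. Grasp it across its 14 mm at mid-length.
- coupler_b: The other cable coupler, the same as coupler_a.
- rack_long: Fixed rack for long (100 mm) posts, 124x92 mm: dark base 6 mm thick, 2 white notched rails (5 mm thick, at x=+-40.5, 40 high), end plates 44 high, 116 mm apart inside, orange tape on top. Origin: underside centre, z up. 2 slots along its x at y=+-22 mm: floor 28 mm above underside, 12 deep, 24 wide, 32 at the top; between the rails open to z=11. +22 is taken by post_parked, -22 is empty.
- rack_short: Fixed rack for short (75 mm) posts, 99x92 mm: dark base 6 mm thick, 2 white notched rails (5 mm thick, at x=+-27, 40 high), end plates 44 high, 91 mm apart inside, green tape on top. Origin: underside centre, z up. 2 slots along its x at y=+-22 mm: floor 28 mm above underside, 12 deep, 24 wide, 32 at the top; between the rails open to z=11. Both empty.
- coupler_tray: Fixed blue open parts tray with a black lining, 84 (x) by 120 mm (y), 15 mm high, walls 3 mm, one undivided space with room for the two couplers side by side. Origin: centre of its underside, z up. Its floor is 5 mm above the underside.
- post_parked: A long steel post (100 mm) that already lies in the y = +22 mm slot of rack_long; it is loose and stays there. Origin: centre of its underside; its length along its own y axis.
- iris: Black iris diaphragm on a post in a black pedestal, standing loose behind the work, 48 x 41 x 124 mm high. Origin: centre of its underside, z up. It stays where it is. (Solid round the work: the computer screen at the right, 0.43 m high; the grey supply in front of the racks, 0.145 m; the black lamp housing behind them, 0.29 m.)

How it is judged:
By the outcome, as a careful person would: the job done as asked, in the order asked, and still so for the second after the job is handed in, with the robot touching nothing.
It also fails if it takes over 144 s, if anything falls off the work surface, if the arm or the gripper's body presses on something with over 40 N, if the wrist force passes 120 N, or if a joint passes its speed limit or range.

## Working session

There is one attempt and no reset: what is moved stays moved. The work goes in short steps, Python scripts to look and compute and a tool call to move; the robot and the scene stay as the last step left them, time stands still between calls to the robot, and variables do not carry over. Pictures are saved under pics/ and viewed, at most 19 in all, crops included, and the job is handed in when it is done.

Besides the shell and the picture viewer there is one more tool, called after "Call:" as name([rows], argument=value, ...), one row to a line, values as JSON. arm_command: Moves the arm, as the interface text tells. Its arguments: {"type":"object","properties":{"rows":{"type":"array","items":{"type":"array","items":{"type":"array","items":{"type":"number"}}}},"newtons":{"type":"number"}},"required":["rows"]}

```bash
mkdir -p pics; python3 - <<'E'
from rig import manip
import cv2, numpy as np
s=manip.read_state(); print({k:np.round(v,3).tolist() for k,v in s.items()})
for n in("top","side"):
    c=manip.read_camera(n); cv2.imwrite(f"pics/{n}0.png",c["pixels"][:,:,::-1])
    np.savez(f"{n}0.npz",**c); R=cv2.Rodrigues(np.array(c["rvec"]))[0]; print(n,np.round(-R.T@np.ravel(c["tvec"]),3),np.round(R,2).tolist(),np.round(c["mtx"],1).tolist())
E
```

```text
{'t': 0.0, 'q': [-1.272, 0.418, -0.01, 1.614, 0.005, 1.111, -0.053], 'qvel': [-0.0, -0.001, -0.001, 0.002, 0.002, -0.0, -0.0], 'effort': [-0.001, -86.446, 0.679, -43.488, 0.019, 0.007, -0.0], 'position': [0.209, 0.589, 0.231], 'eef_rot': [-0.0, 0.17, 0.986, -0.001], 'wrist_force': [-0.105, -0.014, 0.973], 'ft_torque': [-0.017, 0.019, -0.008], 'grip_force': 0.0, 'grip_width': 0.085}
top [0.543 0.083 1.064] [[0.01, -1.0, -0.01], [-1.0, -0.01, -0.09], [0.09, 0.01, -1.0]] [[383.0, 0.0, 316.2], [0.0, 383.0, 200.5], [0.0, 0.0, 1.0]]
side [ 0.175 -0.084  0.822] [[0.36, -0.93, -0.0], [-0.8, -0.3, -0.52], [0.48, 0.19, -0.86]] [[442.6, 0.0, 320.8], [0.0, 442.6, 193.6], [0.0, 0.0, 1.0]]
```

View pics/top0.png

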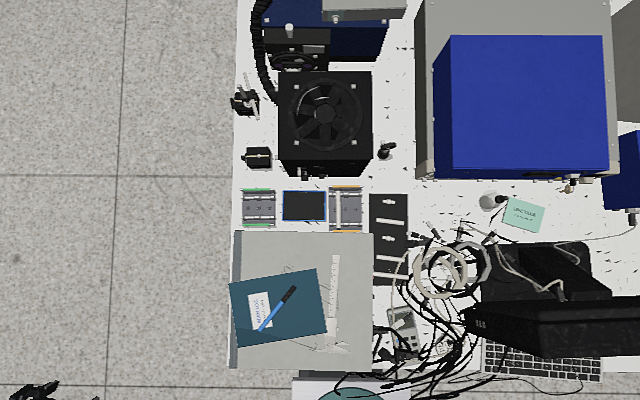

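View pics/side0.png

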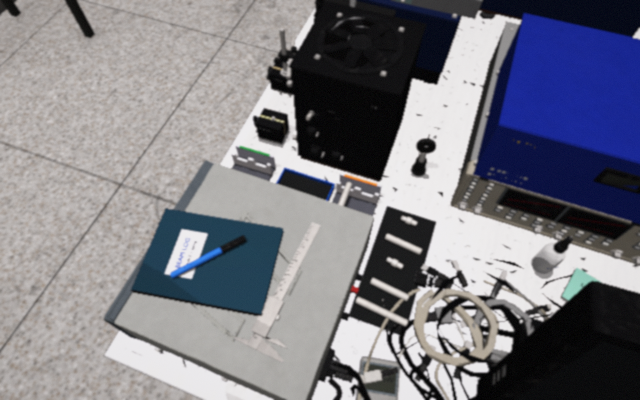

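The top view shows the green rack at about (259,207), the tray at (304,205), the orange rack at (346,208), and the mat at (388,238) with its parts. I'll zoom in on these.

```bash
python3 - <<'E'
import cv2
a=cv2.imread("pics/top0.png")[170:295,235:425]; cv2.imwrite("pics/topc.png",cv2.resize(a,None,fx=4,fy=4,interpolation=cv2.INTER_CUBIC))
a=cv2.imread("pics/side0.png")[95:335,220:450]; cv2.imwrite("pics/sidec.png",cv2.resize(a,None,fx=2.5,fy=2.5,interpolation=cv2.INTER_CUBIC))
E
```

```text
(no output)
```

View pics/topc.png

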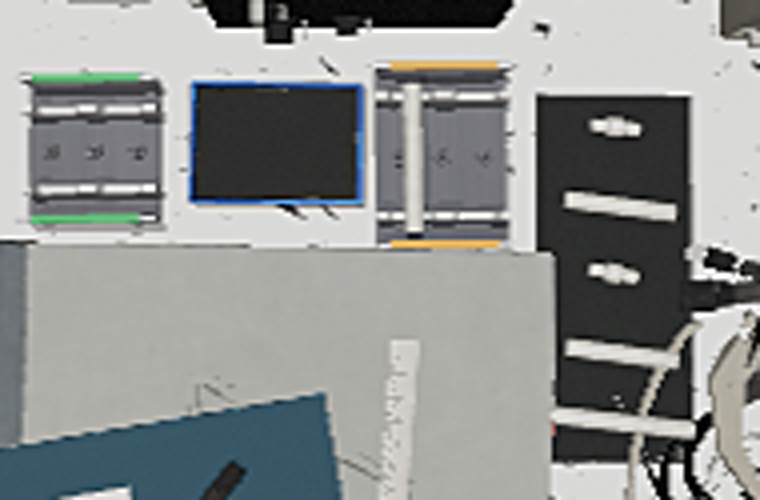

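View pics/sidec.png

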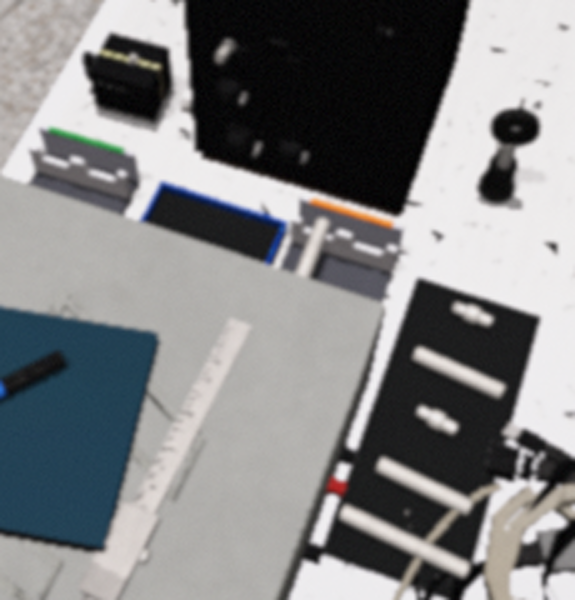

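The crops show, top to bottom on the mat: a coupler at crop (615,126), a short post at (620,206), a coupler at (612,272), a short post at (620,353) and the long post at (622,422). A beige cable crosses the right end of the lower two posts. The parked post is in the left slot of the orange rack, so the empty slot is the one on the right at about crop x=480. Next I'll measure all of these.

```bash
cat > h.py <<'E'
import cv2, numpy as np
def load(f): return dict(np.load(f))
def cast(c,uv,z):
    R=cv2.Rodrigues(np.ravel(c["rvec"]))[0]; t=np.ravel(c["tvec"]); o=-R.T@t
    n=cv2.undistortPoints(np.array(uv,float).reshape(-1,1,2),c["mtx"],None).reshape(-1,2)
    d=np.c_[n,np.ones(len(n))]@R; return o+d*((z-o[2])/d[:,2])[:,None]
def blobs(m,amin):
    for k in cv2.findContours(m.astype(np.uint8),cv2.RETR_EXTERNAL,cv2.CHAIN_APPROX_NONE)[0]:
        if cv2.contourArea(k)>=amin: yield k
def rect(c,k,z):
    """world-plane min-area rect of a contour: centre, (long,short) mm, yaw of long axis deg"""
    p=cast(c,k.reshape(-1,2),z)[:,:2]*1e3
    (cx,cy),(w,h),a=cv2.minAreaRect(p.astype(np.float32))
    if h>w: w,h,a=h,w,a+90
    return np.round([cx,cy,w,h,(a+90)%180-90],1)
E
python3 - <<'E'
from h import *
for n,box in(("top",(365,415,190,290)),("side",(340,450,200,330))):
    c=load(n+"0.npz"); im=c["pixels"]; g=im.min(2); x0,x1,y0,y1=box
    print(n,"mat parts")
    m=np.zeros(g.shape,bool); m[y0:y1,x0:x1]=g[y0:y1,x0:x1]>120
    for k in blobs(m,15): print(k.reshape(-1,2).mean(0).round(),rect(c,k,.010))
    hsv=cv2.cvtColor(im,cv2.COLOR_RGB2HSV)
    work=np.zeros(g.shape,bool); work[90 if n=="side" else 180:290,230:400]=1
    for nm,lo,hi,z in(("green",45,85,.044),("orange",10,25,.044),("blue",108,130,.015)):
        mm=(hsv[...,0]>lo)&(hsv[...,0]<hi)&(hsv[...,1]>110)&(hsv[...,2]>80)&work
        for k in blobs(mm,8): print(nm,k.reshape(-1,2).mean(0).round(),rect(c,k,z))
c=load("top0.npz"); 
print("supply corner z.145",cast(c,[(373,233),(235,231)],.145).round(3).tolist())
print("mat",cast(c,[(370,194),(407,194),(407,285)],.002).round(3).tolist())
print("post parked ends",cast(c,[(338,191),(338,228)],.041).round(3).tolist())
print("rails orange",cast(c,[(332,194.5),(362,194.5),(332,224.5),(362,224.5)],.04).round(3).tolist())
print("rails green",cast(c,[(242,197),(274,197),(242,217.5),(274,217.5)],.04).round(3).tolist())
print("lamp",cast(c,[(289,177),(365,177)],.1).round(3).tolist())
E
```

```text
top mat parts
[388. 238.] [533.3 -99.6  32.7  10.9 -89.5]
[390. 221.] [ 579.7 -103.9   75.1   11.2   83.4]
[388. 201.] [ 634.7 -101.6   30.3   11.1  -89.5]
[390. 240.] [ 5.306e+02 -1.043e+02  2.705e+02  1.350e+02 -1.000e-01]
green [256. 224.] [566.1 256.8  69.4   2.7 -89.5]
orange [346. 230.] [552.3  17.3  68.9   2.6 -89.5]
orange [345. 186.] [669.8  18.9  66.9   2.7 -89.6]
blue [317. 193.] [656.7  99.3  70.3  27.2  63.8]
side mat parts
[447. 318.] [ 464.9 -215.7   16.4   10.8   12.4]
[350. 302.] [ 4.281e+02 -4.180e+01  4.050e+01  1.130e+01 -3.000e-01]
[357. 283.] [467.3 -41.9  15.2  10.2  -6.8]
[394. 262.] [534.7 -97.7  32.5  13.4  81.5]
[403. 243.] [ 580.5 -102.3   75.6   13.1   83.5]
[409. 220.] [635.8 -99.4  32.5  13.8  80. ]
[394. 273.] [ 543.5 -104.3  274.5  231.    19.6]
green [254. 151.] [660.6 261.3  64.4   3.9 -88.8]
orange [360. 180.] [671.2  19.8  68.3   5.4 -89.5]
blue [308. 179.] [641.1 131.3 118.8  42.7  88.8]
supply corner z.145 [[0.546, -0.041, 0.145], [0.548, 0.29, 0.145]]
mat [[0.655, -0.052, 0.002], [0.655, -0.154, 0.002], [0.406, -0.152, 0.002]]
post parked ends [[0.658, 0.039, 0.041], [0.559, 0.038, 0.041]]
rails orange [[0.648, 0.055, 0.04], [0.649, -0.026, 0.04], [0.568, 0.054, 0.04], [0.569, -0.026, 0.04]]
rails green [[0.64, 0.297, 0.04], [0.64, 0.211, 0.04], [0.585, 0.295, 0.04], [0.585, 0.21, 0.04]]
lamp [[0.686, 0.166, 0.1], [0.687, -0.027, 0.1]]
```

```bash
cat >> h.py <<'E'
from scipy.spatial.transform import Rotation as Ro
def tool(yaw): # tool pointing down, tool y at azimuth yaw (deg)
    y=np.radians(yaw); Y=[np.cos(y),np.sin(y),0]; Z=[0,0,-1]; return Ro.from_matrix(np.c_[np.cross(Y,Z),Y,Z])
def rel(pts,s=None):
    """chain of (x,y,z,yaw): print turn+shift for each, from the one before"""
    from rig import manip
    s=s or manip.read_state(); p=np.array(s["position"]); q=s["eef_rot"]; R=Ro.from_quat([q[1],q[2],q[3],q[0]])
    for x,y,z,w in pts:
        T=tool(w); d=R.inv().apply(np.array([x,y,z])-p); r=(R.inv()*T).as_rotvec()
        print("turn",r.round(4).tolist(),"shift",d.round(4).tolist(), "rows",round(max(np.linalg.norm(d)/.0417,np.degrees(np.linalg.norm(r))/7.16),1)); p=np.array([x,y,z]);R=T
E
python3 - <<'E'
from h import *
rel([(.43,.25,.30,32),(.47,-.103,.25,-6.5)])
c=load("top0.npz")
print("short2",cast(c,[(235+567/4,170+347/4),(235+678/4,170+360/4)],.010).round(4).tolist())
print("long",cast(c,[(235+553/4,170+413/4),(235+693/4,170+430/4)],.010).round(4).tolist())
print("screen",cast(c,[(465,310),(470,335),(530,298)],.43).round(3).tolist())
E
```

```text
turn [-0.001, 0.0005, 0.6715] shift [-0.3217, -0.2454, -0.069] rows 9.8
turn [0.0, 0.0, 0.672] shift [-0.3206, -0.1531, 0.05] rows 8.6
short2 [[0.4822, -0.0687, 0.01], [0.4742, -0.1439, 0.01]]
long [[0.4378, -0.059, 0.01], [0.4274, -0.1535, 0.01]]
screen [[0.423, -0.15, 0.43], [0.384, -0.157, 0.43], [0.443, -0.255, 0.43]]
```

Call:
arm_command([
  [[0,0,0.084,-0.04,-0.031,-0.009,1],[0,0,0.168,-0.08,-0.061,-0.017,1],[0,0,0.252,-0.12,-0.092,-0.026,1],[0,0,0.336,-0.16,-0.123,-0.035,1],[0,0,0.42,-0.2,-0.153,-0.043,1],[0,0,0.504,-0.24,-0.184,-0.052,1],[0,0,0.588,-0.28,-0.215,-0.06,1],[0,0,0.672,-0.322,-0.245,-0.069,1]],
])

```text
t: 0.77
position: [0.3887, 0.3117, 0.2877]
eef_rot: [-0.0, 0.487, 0.874, -0.0]
wrist_force: [0.4, 0.7, 0.8]
grip_width: 0.0853
grip_force: 0.0
```

```bash
python3 - <<'E'
from h import *
rel([(.43,.25,.30,32),(.56,-.06,.28,-6.5)])
a=cv2.imread("pics/side0.png")[200:400,340:640]; cv2.imwrite("pics/sided.png",cv2.resize(a,None,fx=2.5,fy=2.5,interpolation=cv2.INTER_CUBIC))
E
```

```text
turn [-0.0002, -0.0002, -0.0046] shift [-0.0742, 0.0026, -0.0124] rows 1.8
turn [0.0, 0.0, 0.672] shift [-0.3318, -0.054, 0.02] rows 8.1
```

View pics/sided.png

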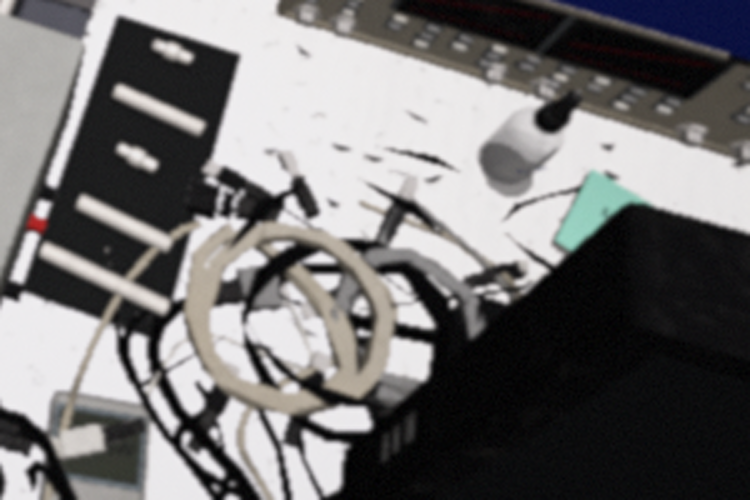

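```bash
python3 - <<'E'
from h import *
t=load("top0.npz"); s=load("side0.npz")
P=[c["mtx"]@np.c_[cv2.Rodrigues(c["rvec"].ravel())[0],c["tvec"].ravel()] for c in(t,s)]
for a,b in(((482,323),(498,374)),((388,248),(394,262)),):
    X=cv2.triangulatePoints(P[0],P[1],np.float64(a),np.float64(b)); print((X[:3]/X[3]).ravel().round(3))
rel([(.43,.25,.30,32),(.56,-.06,.28,-6.5)])
E
```

```text
[ 0.35  -0.269  0.196]
[ 0.509 -0.093  0.065]
turn [-0.0002, -0.0002, -0.0046] shift [-0.0742, 0.0026, -0.0124] rows 1.8
turn [0.0, 0.0, 0.672] shift [-0.3318, -0.054, 0.02] rows 8.1
```

The screen's near edge is at about y=-0.26, so it's clear of the mat.

Call:
arm_command([
  [[0,0,0.084,-0.041,-0.015,0.002,1],[0,0,0.168,-0.082,-0.03,0.005,1],[0,0,0.252,-0.123,-0.045,0.01,1],[0,0,0.336,-0.164,-0.06,0.015,1],[0,0,0.42,-0.2,-0.075,0.02,1],[0,0,0.504,-0.24,-0.09,0.025,1],[0,0,0.588,-0.28,-0.11,0.03,1],[0,0,0.672,-0.33,-0.13,0.03,1]],
])

```text
t: 1.43
position: [0.448, -0.0143, 0.2573]
eef_rot: [-0.0, 0.748, 0.664, -0.0]
wrist_force: [1.0, 0.1, -0.5]
grip_width: 0.0855
grip_force: 0.0
```

Call:
arm_command([
  [[0,0,0,0,0,0,1],[0,0,0,0,0,0,1],[0,0,0,0,0,0,1],[0,0,0,0,0,0,1],[0,0,0,0,0,0,1],[0,0,0,0,0,0,1],[0,0,0,0,0,0,1],[0,0,0,0,0,0,1]],
])

```text
t: 2.1
position: [0.4489, -0.0119, 0.2579]
eef_rot: [0.0, 0.746, 0.666, 0.0]
wrist_force: [-0.2, -0.5, -0.7]
grip_width: 0.0854
grip_force: 0.0
```

```bash
python3 - <<'E'
from h import *
from rig import manip
rel([(.432,-.106,.2,-6.3)])
c=manip.read_camera("wrist"); np.savez("w1.npz",**c); cv2.imwrite("pics/w1.png",c["pixels"][:,:,::-1])
R=cv2.Rodrigues(np.ravel(c["rvec"]))[0];print((-R.T@np.ravel(c["tvec"])).round(3),R.round(2).tolist())
E
```

```text
turn [0.0001, 0.0, -0.0033] shift [-0.0954, -0.0061, 0.0579] rows 2.7
[0.456 0.055 0.399] [[0.99, -0.11, 0.0], [-0.11, -0.96, 0.27], [-0.03, -0.26, -0.96]]
```

View pics/w1.png

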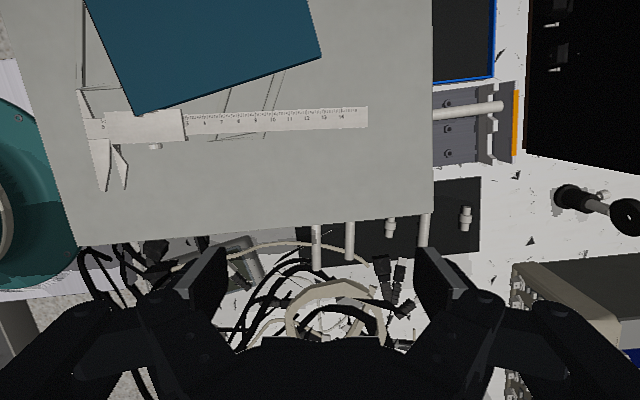

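The wrist view shows post ends at about (316,247), (349,240) and (424,230). The supply hides the rest of the mat, and the screen is far off. I'll move above the long post with the fingers partly open, because the neighbouring post is only 46 mm away.

Call:
arm_command([
  [[0,0,-0.003,-0.03,-0.002,0.015,-0.2],[0,0,-0.003,-0.06,-0.004,0.03,-0.2],[0,0,-0.003,-0.085,-0.006,0.05,-0.2],[0,0,-0.003,-0.095,-0.006,0.078,-0.2],[0,0,-0.003,-0.095,-0.006,0.098,-0.2],[0,0,-0.003,-0.095,-0.006,0.098,-0.2],[0,0,-0.003,-0.095,-0.006,0.098,-0.2],[0,0,-0.003,-0.095,-0.006,0.098,-0.2]],
])

```text
t: 2.82
position: [0.4327, -0.1058, 0.1609]
eef_rot: [0.0, 0.745, 0.667, 0.0]
wrist_force: [-0.4, 0.4, 0.1]
grip_width: 0.0341
grip_force: 0.0
```

```bash
python3 - <<'E'
from h import *
from rig import manip
rel([(.432,-.106,.2,-6.3)])
c=manip.read_camera("wrist"); np.savez("w2.npz",**c); cv2.imwrite("pics/w2.png",c["pixels"][:,:,::-1])
E
```

```text
turn [0.0009, 0.0, -0.0005] shift [-0.0003, -0.0007, -0.0391] rows 0.9
```

View pics/w2.png

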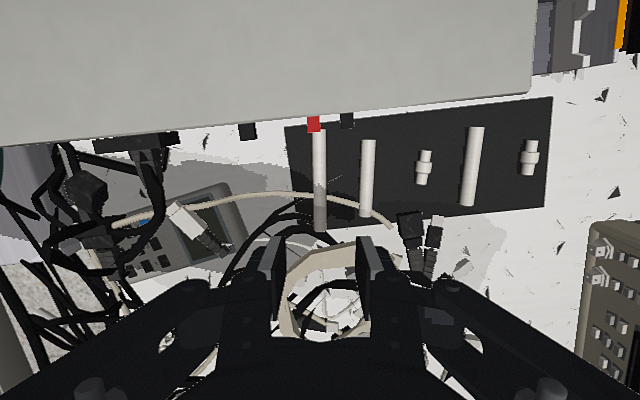

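The view is clear. The long post runs (319,130) to (320,230) with a thin cable crossing it near (320,193). The short posts are at (367,178) and (470,166), and the couplers at (424,167) and (529,157). I'll refine these positions here.

```bash
python3 - <<'E'
from h import *
c=load("w2.npz")
E=lambda n,a,b,z=.0147:(lambda p:print(n,p.mean(0)[:2].round(4),"len",np.linalg.norm(p[0]-p[1]).round(4),"az",np.degrees(np.arctan2(*(p[0]-p[1])[1::-1])).round(1)))(cast(c,[a,b],z))
E("long",(319,131),(320,231));E("short2",(368.5,140),(366,217));E("short1",(475,127),(467,206))
E("coupB",(426,151),(423,185),.014);E("coupA",(531.5,139),(528,176),.014)
E("red",(313,117),(313,131),.02)
m=c["pixels"].min(2)>105; m[:,:300]=0;m[:,545:]=0;m[:127]=0;m[234:]=0
for k in blobs(m,100): print(k.reshape(-1,2).mean(0).round(),rect(c,k,.0105))
E
```

```text
long [ 0.4326 -0.1026] len 0.0967 az 84.2
short2 [ 0.4777 -0.1043] len 0.0741 az 84.2
short1 [ 0.5748 -0.1036] len 0.0745 az 85.4
coupB [ 0.532  -0.0994] len 0.0322 az 83.8
coupA [ 0.6294 -0.1003] len 0.0345 az 88.6
red [ 0.4329 -0.0477] len 0.012 az 83.3
[486. 221.] [ 590.3 -163.9  119.8   38.2    3.4]
[424. 167.] [532.4 -99.1  32.6  13.9  79. ]
[530. 157.] [ 632.6 -100.6   32.    14.3   84.1]
[345. 194.] [ 462.3 -107.   102.    97.8   83.7]
[472. 165.] [ 577.7 -104.1   74.5   13.    83.7]
```

Call:
arm_command([
  [[0,0,0,0.001,-0.001,0.02,-0.2],[0,0,0,0.001,-0.001,0.04,-0.2],[0,0,0,0.001,-0.001,0.06,-0.2],[0,0,0,0.001,-0.001,0.08,-0.2],[0,0,0,0.001,-0.001,0.1,-0.2],[0,0,0,0.001,-0.001,0.115,-0.2],[0,0,0,0.001,-0.001,0.125,-0.2],[0,0,0,0.001,-0.001,0.125,-0.2]],
])

```text
t: 3.53
position: [0.4312, -0.1045, 0.0343]
eef_rot: [-0.0, 0.745, 0.667, -0.0]
wrist_force: [-0.3, 0.2, -0.2]
grip_width: 0.0344
grip_force: 0.0
```

Call:
arm_command([
  [[0,0,0,0,0,0.002,-0.2],[0,0,0,0,0,0.004,-0.2],[0,0,0,0,0,0.006,-0.2],[0,0,0,0,0,0.008,-0.2],[0,0,0,0,0,0.01,-0.2],[0,0,0,0,0,0.012,-0.2],[0,0,0,0,0,0.014,-0.2],[0,0,0,0,0,0.014,-0.2]],
])

```text
t: 4.2
position: [0.431, -0.1049, 0.0206]
eef_rot: [-0.0, 0.745, 0.667, -0.0]
wrist_force: [-0.1, -0.1, -0.4]
grip_width: 0.034
grip_force: 0.0
```

Call:
arm_command([
  [[0,0,0,0,0.001,0.001,-0.2],[0,0,0,0,0.0015,0.002,-0.2],[0,0,0,0,0.0015,0.003,-0.2],[0,0,0,0,0.0015,0.004,-0.2],[0,0,0,0,0.0015,0.005,-0.2],[0,0,0,0,0.0015,0.006,-0.2],[0,0,0,0,0.0015,0.007,-0.2],[0,0,0,0,0.0015,0.008,-0.2]],
])

```text
t: 4.87
position: [0.4327, -0.1051, 0.0128]
eef_rot: [0.0, 0.745, 0.667, -0.0]
wrist_force: [0.4, 0.9, 0.8]
grip_width: 0.0344
grip_force: 0.0
```

Call:
arm_command([
  [[0,0,0,0,0,0.001,-0.2],[0,0,0,0,0,0.002,-0.2],[0,0,0,0,0,0.003,-0.2],[0,0,0,0,0,0.004,-0.2],[0,0,0,0,0,0.005,-0.2],[0,0,0,0,0,0.006,-0.2],[0,0,0,0,0,0.007,-0.2],[0,0,0,0,0,0.007,-0.2]],
])

```text
t: 5.53
position: [0.4326, -0.1051, 0.0057]
eef_rot: [-0.0, 0.745, 0.667, -0.0]
wrist_force: [-0.3, 0.3, -0.4]
grip_width: 0.0344
grip_force: 0.0
```

Call:
arm_command([
  [[0,0,0,0,0,0,-1],[0,0,0,0,0,0,-1],[0,0,0,0,0,0,-1],[0,0,0,0,0,0,-1],[0,0,0,0,0,0,-1],[0,0,0,0,0,0,-1],[0,0,0,0,0,0,-1],[0,0,0,0,0,0,-1]],
], newtons=60)

```text
t: 6.2
position: [0.4328, -0.1051, 0.0061]
eef_rot: [0.0, 0.745, 0.667, 0.0]
wrist_force: [-2.3, 0.7, 6.5]
grip_width: 0.0096
grip_force: 58.9
```

Call:
arm_command([
  [[0,0,0,0,0,-0.002,-1],[0,0,0,0,0,-0.004,-1],[0,0,0,0,0,-0.006,-1],[0,0,0,0,0,-0.008,-1],[0,0,0,0,0,-0.011,-1],[0,0,0,0,0,-0.014,-1],[0,0,0,0,0,-0.017,-1],[0,0,0,0,0,-0.02,-1]],
])

```text
t: 6.87
position: [0.4327, -0.1051, 0.0262]
eef_rot: [0.0, 0.745, 0.667, -0.0]
wrist_force: [-0.2, -0.1, -1.3]
grip_width: 0.0093
grip_force: 58.9
```

Call:
arm_command([
  [[0,0,0,0,0,-0.01,-1],[0,0,0,0,0,-0.03,-1],[0,0,0,0,0,-0.05,-1],[0,0,0,0,0,-0.08,-1],[0,0,0,0,0,-0.11,-1],[0,0,0,0,0,-0.14,-1],[0,0,0,0,0,-0.17,-1],[0,0,0,0,0,-0.19,-1]],
])

```text
t: 7.53
position: [0.4328, -0.1056, 0.2189]
eef_rot: [0.001, 0.746, 0.666, 0.001]
wrist_force: [0.6, -0.8, -0.7]
grip_width: 0.0095
grip_force: 58.9
```

```bash
python3 - <<'E'
from h import *
from rig import manip
s=manip.read_state(); print(s["position"],s["grip_width"],s["wrist_force"],s["q"])
rel([(.4327,-.1051,.216,-6.5),(.52,-.055,.22,41.5),(.61,-.0055,.2,90)])
c=load("top0.npz"); im=c["pixels"]
a=im[180:236,326:368]; cv2.imwrite("pics/rk.png",cv2.resize(a[:,:,::-1],None,fx=10,fy=10,interpolation=cv2.INTER_CUBIC))
w=manip.read_camera("wrist"); cv2.imwrite("pics/w3.png",w["pixels"][:,:,::-1])
E
```

```text
[ 0.43279021 -0.10558671  0.21893139] 0.009455215986082463 [ 0.58819803 -0.77009896 -0.65038954] [-0.48900031  0.12049038  0.71307001  2.07247726 -0.09561002  0.97782026
  0.1618662 ]
turn [0.0021, -0.0003, 0.0015] shift [0.0005, -0.0002, 0.0029] rows 0.1
turn [0.0, 0.0, -0.8378] shift [0.0597, 0.0811, -0.004] rows 6.7
turn [0.0, 0.0, -0.8465] shift [-0.0226, 0.1002, 0.02] rows 6.8
```

View pics/rk.png

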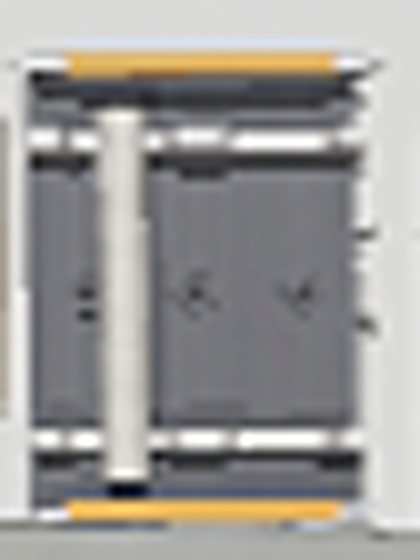

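View pics/w3.png

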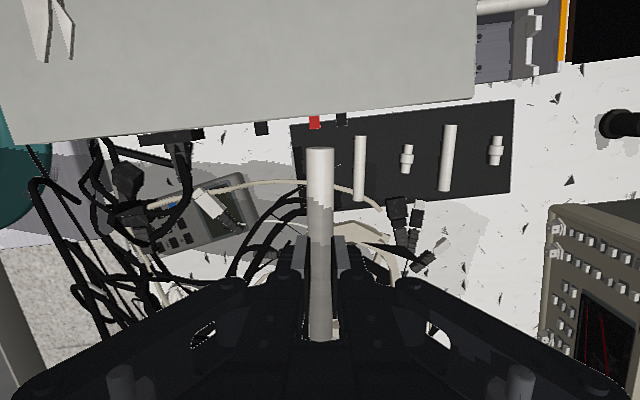

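The post is held straight and at mid-length. In the rack crop, the ridge between the slots is centred at about crop x=200, so the rack centre is about (0.6105, 0.0175) and the empty slot is at y≈-0.0045. Next I'll carry the post over.

Call:
arm_command([
  [[0,0,-0.105,0.008,0.01,-0.001,-1],[0,0,-0.21,0.015,0.02,-0.001,-1],[0,0,-0.315,0.022,0.03,-0.001,-1],[0,0,-0.42,0.03,0.04,-0.001,-1],[0,0,-0.525,0.037,0.05,-0.001,-1],[0,0,-0.63,0.045,0.06,-0.001,-1],[0,0,-0.735,0.052,0.07,-0.001,-1],[0,0,-0.838,0.06,0.081,-0.001,-1]],
])

```text
t: 8.25
position: [0.5199, -0.0544, 0.2172]
eef_rot: [-0.0, 0.407, 0.913, -0.0]
wrist_force: [-0.2, -0.1, -0.4]
grip_width: 0.0099
grip_force: 58.9
```

Call:
arm_command([
  [[0,0,-0.106,-0.003,0.012,0.002,-1],[0,0,-0.212,-0.006,0.025,0.004,-1],[0,0,-0.318,-0.008,0.038,0.006,-1],[0,0,-0.424,-0.011,0.05,0.01,-1],[0,0,-0.53,-0.014,0.063,0.012,-1],[0,0,-0.636,-0.017,0.075,0.015,-1],[0,0,-0.742,-0.02,0.088,0.018,-1],[0,0,-0.8465,-0.0226,0.1,0.02,-1]],
])

```text
t: 8.92
position: [0.6098, -0.0047, 0.1969]
eef_rot: [-0.0, -0.004, 1.0, -0.0]
wrist_force: [0.0, 0.2, -0.4]
grip_width: 0.0092
grip_force: 58.9
```

Call:
arm_command([
  [[0,0,0,0,0,0,-1],[0,0,0,0,0,0,-1],[0,0,0,0,0,0,-1],[0,0,0,0,0,0,-1],[0,0,0,0,0,0,-1],[0,0,0,0,0,0,-1],[0,0,0,0,0,0,-1],[0,0,0,0,0,0,-1]],
])

```text
t: 9.58
position: [0.6095, -0.0049, 0.197]
eef_rot: [0.0, -0.001, 1.0, -0.0]
wrist_force: [0.4, 0.0, -0.5]
grip_width: 0.0093
grip_force: 58.9
```

```bash
python3 - <<'E'
from h import *
from rig import manip
rel([(.6105,-.0045,.09,90)])
for n in("wrist","top"):
    c=manip.read_camera(n); np.savez(n+"4.npz",**c); cv2.imwrite(f"pics/{n}4.png",c["pixels"][:,:,::-1])
print(manip.read_state()["q"].round(2))
E
```

```text
turn [-0.0001, 0.0001, 0.0024] shift [-0.001, 0.0004, 0.107] rows 2.6
[-0.3   0.44  0.34  1.7  -0.16  1.03  1.67]
```

View pics/wrist4.png

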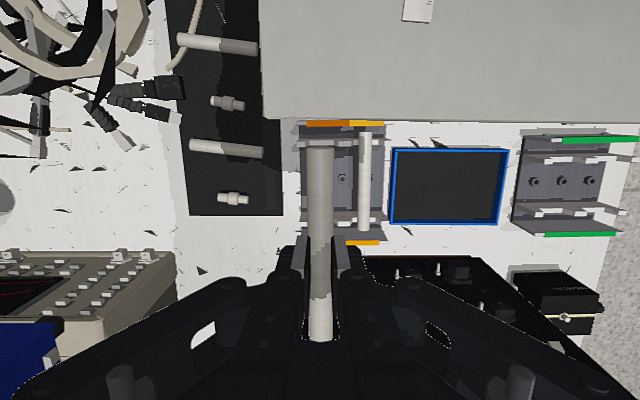

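The wrist view shows the held post, the rack's near tape at (306–383,122), the parked post at (364,182), the tray from (390,148) to (508,224), and the green tapes at (600,140) and (566,233). I'll cross-check the rack and tray positions from here.

```bash
python3 - <<'E'
from h import *
c=load("wrist4.npz"); hsv=cv2.cvtColor(c["pixels"],cv2.COLOR_RGB2HSV)
for nm,lo,hi,z in(("green",45,85,.044),("orange",8,28,.044),("blue",105,125,.015)):
    m=(hsv[...,0]>lo)&(hsv[...,0]<hi)&(hsv[...,1]>130)&(hsv[...,2]>60); m[:110]=0;m[250:]=0;m[:,:280]=0
    m=cv2.morphologyEx(m.astype(np.uint8),cv2.MORPH_CLOSE,np.ones((3,3)))
    for k in blobs(m,20): print(nm,cv2.boundingRect(k),rect(c,k,z))
print("parked",cast(c,[(365,133),(363.5,231)],.041).round(4).tolist())
# short rack rails: near (515..640,158) far (525..620,212)
t=load("wrist4.npz"); print("tray",cast(c,[(390,149),(507,149),(390,224),(503,224)],.015).round(4).tolist())
E
```

```text
green (544, 231, 73, 6) [659.3 258.3  71.7   5.4 -89.8]
green (562, 136, 78, 8) [565.2 256.3  72.5   5.9 -88.4]
orange (345, 240, 35, 6) [669.9  37.9  34.6   5.5 -89.8]
orange (306, 120, 79, 7) [551.2  17.8  71.8   5.4 -89.8]
blue (388, 148, 122, 77) [618.5 129.6 121.5  83.3 -89.8]
parked [[0.5604, 0.037, 0.041], [0.6585, 0.0395, 0.041]]
tray [[0.5781, 0.0671, 0.015], [0.5777, 0.188, 0.015], [0.6603, 0.0723, 0.015], [0.6599, 0.1969, 0.015]]
```

Call:
arm_command([
  [[0,0,0.002,-0.001,0.001,0.02,-1],[0,0,0.002,-0.001,0.001,0.04,-1],[0,0,0.002,-0.001,0.001,0.06,-1],[0,0,0.002,-0.001,0.001,0.08,-1],[0,0,0.002,-0.001,0.001,0.1,-1],[0,0,0.002,-0.001,0.001,0.115,-1],[0,0,0.002,-0.001,0.001,0.13,-1],[0,0,0.002,-0.001,0.001,0.135,-1]],
])

```text
t: 10.35
position: [0.6096, -0.0038, 0.0598]
eef_rot: [-0.001, -0.0, 1.0, -0.0]
wrist_force: [-0.1, -0.2, -1.1]
grip_width: 0.0098
grip_force: 58.9
```

Call:
arm_command([
  [[0,0,0,0,0,0.004,-1],[0,0,0,0,0,0.008,-1],[0,0,0,0,0,0.012,-1],[0,0,0,0,0,0.016,-1],[0,0,0,0,0,0.02,-1],[0,0,0,0,0,0.022,-1],[0,0,0,0,0,0.024,-1],[0,0,0,0,0,0.025,-1]],
])

```text
t: 11.02
position: [0.6106, -0.0038, 0.0367]
eef_rot: [-0.0, -0.0, 1.0, -0.0]
wrist_force: [0.3, 0.0, -1.1]
grip_width: 0.0097
grip_force: 58.9
```

Call:
arm_command([
  [[0,0,0,0,0,0.0005,-1],[0,0,0,0,0,0.001,-1],[0,0,0,0,0,0.0015,-1],[0,0,0,0,0,0.002,-1],[0,0,0,0,0,0.0025,-1],[0,0,0,0,0,0.003,-1],[0,0,0,0,0,0.0035,-1],[0,0,0,0,0,0.0035,-1]],
])

```text
t: 11.68
position: [0.6105, -0.0038, 0.0333]
eef_rot: [-0.0, -0.0, 1.0, -0.0]
wrist_force: [0.3, 0.5, -1.1]
grip_width: 0.0095
grip_force: 58.9
```

Call:
arm_command([
  [[0,0,0,0,0,0.0002,-1],[0,0,0,0,0,0.0004,-1],[0,0,0,0,0,0.0006,-1],[0,0,0,0,0,0.0008,-1],[0,0,0,0,0,0.001,-1],[0,0,0,0,0,0.001,-1],[0,0,0,0,0,0.001,-1],[0,0,0,0,0,0.001,-1]],
])

```text
t: 12.35
position: [0.6106, -0.0039, 0.0324]
eef_rot: [0.0, -0.0, 1.0, -0.0]
wrist_force: [0.4, 0.3, -1.0]
grip_width: 0.0098
grip_force: 58.9
```

Call:
arm_command([
  [[0,0,0,0,0,0.0002,-1],[0,0,0,0,0,0.0004,-1],[0,0,0,0,0,0.0006,-1],[0,0,0,0,0,0.0008,-1],[0,0,0,0,0,0.001,-1],[0,0,0,0,0,0.001,-1],[0,0,0,0,0,0.001,-1],[0,0,0,0,0,0.001,-1]],
])

```text
t: 13.02
position: [0.6106, -0.0039, 0.032]
eef_rot: [0.0, -0.0, 1.0, 0.0]
wrist_force: [-5.0, 0.2, 12.9]
grip_width: 0.0096
grip_force: 60.6
```

Contact was felt at the expected height. Now I'll release with a small opening and retreat.

Call:
arm_command([
  [[0,0,0,0,0,0,-0.7],[0,0,0,0,0,0,-0.6],[0,0,0,0,0,0,-0.5],[0,0,0,0,0,0,-0.4],[0,0,0,0,0,0,-0.4],[0,0,0,0,0,0,-0.4],[0,0,0,0,0,0,-0.4],[0,0,0,0,0,0,-0.4]],
])

```text
t: 13.68
position: [0.6106, -0.0038, 0.0313]
eef_rot: [-0.0, -0.0, 1.0, -0.0]
wrist_force: [0.9, -0.4, 0.5]
grip_width: 0.026
grip_force: 0.0
```

Call:
arm_command([
  [[0,0,0,0,0,-0.005,-0.4],[0,0,0,0,0,-0.015,-0.4],[0,0,0,0,0,-0.03,-0.4],[0,0,0,0,0,-0.06,-0.4],[0,0,0,0,0,-0.09,-0.4],[0,0,0,0,0,-0.12,-0.4],[0,0,0,0,0,-0.15,-0.4],[0,0,0,0,0,-0.17,-0.4]],
])

```text
t: 14.35
position: [0.6112, -0.004, 0.2055]
eef_rot: [0.002, -0.0, 1.0, 0.0]
wrist_force: [-0.2, -0.7, 0.5]
grip_width: 0.0255
grip_force: 0.0
```

```bash
python3 - <<'E'
from h import *
from rig import manip
rel([(.6106,-.0039,.202,90),(.55,-.05,.20,42),(.478,-.1045,.15,-6)])
c=manip.read_camera("wrist"); np.savez("w5.npz",**c); cv2.imwrite("pics/w5.png",c["pixels"][:,:,::-1])
E
```

```text
turn [0.0002, 0.0033, 0.0004] shift [0.0006, 0.0001, 0.0035] rows 0.1
turn [0.0, 0.0, 0.8378] shift [0.0606, -0.0461, 0.002] rows 6.7
turn [0.0, 0.0, 0.8378] shift [0.0077, -0.09, 0.05] rows 6.7
```

View pics/w5.png

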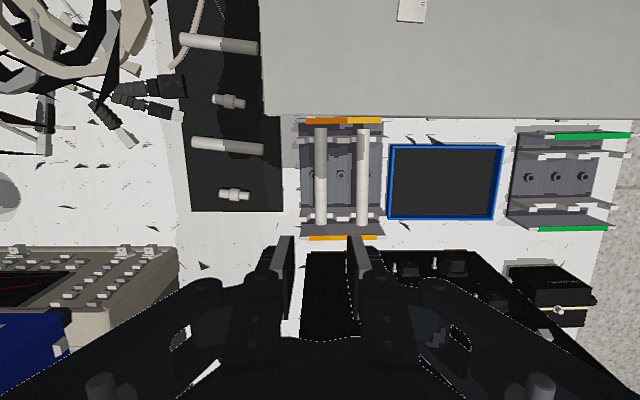

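The long post lies in its slot (318–322, 128–225), parallel to the parked one. Next is the short post at (0.478,-0.104).

Call:
arm_command([
  [[0,0,0.105,0.008,-0.006,0,-0.2],[0,0,0.21,0.016,-0.012,0,-0.2],[0,0,0.315,0.024,-0.018,0,-0.2],[0,0,0.42,0.032,-0.024,0,-0.2],[0,0,0.525,0.04,-0.03,0,-0.2],[0,0,0.63,0.048,-0.036,0,-0.2],[0,0,0.735,0.056,-0.042,0,-0.2],[0,0,0.838,0.061,-0.046,0.002,-0.2]],
])

```text
t: 15.07
position: [0.549, -0.0505, 0.2003]
eef_rot: [0.0, 0.409, 0.912, 0.0]
wrist_force: [0.5, -0.7, -0.4]
grip_width: 0.0343
grip_force: 0.0
```

Call:
arm_command([
  [[0,0,0.105,0.001,-0.011,0.006,-0.2],[0,0,0.21,0.002,-0.022,0.012,-0.2],[0,0,0.315,0.003,-0.033,0.018,-0.2],[0,0,0.42,0.004,-0.044,0.024,-0.2],[0,0,0.525,0.005,-0.055,0.03,-0.2],[0,0,0.63,0.006,-0.066,0.036,-0.2],[0,0,0.735,0.007,-0.078,0.042,-0.2],[0,0,0.838,0.008,-0.09,0.05,-0.2]],
])

```text
t: 15.73
position: [0.4772, -0.1044, 0.1499]
eef_rot: [0.0, 0.745, 0.667, 0.001]
wrist_force: [0.7, 0.1, -0.4]
grip_width: 0.0343
grip_force: 0.0
```

Call:
arm_command([
  [[0,0,0,0,0,0,-0.2],[0,0,0,0,0,0,-0.2],[0,0,0,0,0,0,-0.2],[0,0,0,0,0,0,-0.2],[0,0,0,0,0,0,-0.2],[0,0,0,0,0,0,-0.2],[0,0,0,0,0,0,-0.2],[0,0,0,0,0,0,-0.2]],
])

```text
t: 16.4
position: [0.4775, -0.1041, 0.1494]
eef_rot: [0.0, 0.743, 0.669, -0.0]
wrist_force: [-0.2, -0.3, -0.3]
grip_width: 0.0342
grip_force: 0.0
```

```bash
python3 - <<'E'
from h import *
from rig import manip
c=manip.read_camera("wrist"); np.savez("w6.npz",**c); cv2.imwrite("pics/w6.png",c["pixels"][:,:,::-1])
m=c["pixels"].min(2)>115; m[:90]=0;m[250:]=0;m[:,:250]=0
for k in blobs(m,60): print(cv2.boundingRect(k),rect(c,k,.0105))
rel([(.4777,-.1043,.006,-6)])
E
```

```text
(286, 220, 70, 30) [ 473.1 -150.1   67.2   30.    -5.9]
(250, 201, 65, 18) [ 440.4 -119.3   62.1    7.7  -18.1]
(372, 159, 16, 36) [532.5 -99.2  32.6  13.4  79.3]
(482, 150, 16, 36) [ 632.8 -101.1   32.2   13.7   84.1]
(315, 148, 14, 70) [479.1 -99.9  65.1  11.8  83.8]
(419, 136, 22, 81) [ 577.8 -104.3   74.8   12.4   83.5]
(250, 90, 390, 160) [ 600.5 -104.4  367.9  147.3   -5.9]
turn [0.0001, 0.0001, 0.0005] shift [-0.0001, 0.0002, 0.1434] rows 3.4
```

Call:
arm_command([
  [[0,0,0,0,0.001,0.02,-0.2],[0,0,0,0,0.001,0.04,-0.2],[0,0,0,0,0.001,0.06,-0.2],[0,0,0,0,0.001,0.08,-0.2],[0,0,0,0,0.001,0.1,-0.2],[0,0,0,0,0.001,0.115,-0.2],[0,0,0,0,0.001,0.125,-0.2],[0,0,0,0,0.001,0.128,-0.2]],
])

```text
t: 17.12
position: [0.4778, -0.1043, 0.0201]
eef_rot: [-0.001, 0.743, 0.669, -0.001]
wrist_force: [-1.2, -0.2, 0.1]
grip_width: 0.0339
grip_force: 0.0
```

Call:
arm_command([
  [[0,0,0,0,0,0.002,-0.2],[0,0,0,0,0,0.004,-0.2],[0,0,0,0,0,0.006,-0.2],[0,0,0,0,0,0.008,-0.2],[0,0,0,0,0,0.01,-0.2],[0,0,0,0,0,0.012,-0.2],[0,0,0,0,0,0.0135,-0.2],[0,0,0,0,0,0.0145,-0.2]],
])

```text
t: 17.78
position: [0.4784, -0.1043, 0.0067]
eef_rot: [0.0, 0.743, 0.669, -0.0]
wrist_force: [-0.5, 0.3, -0.6]
grip_width: 0.0341
grip_force: 0.0
```

Call:
arm_command([
  [[0,0,0,0,0,0,-0.2],[0,0,0,0,0,0,-0.6],[0,0,0,0,0,0,-1],[0,0,0,0,0,0,-1],[0,0,0,0,0,0,-1],[0,0,0,0,0,0,-1],[0,0,0,0,0,0,-1],[0,0,0,0,0,0,-1]],
])

```text
t: 18.45
position: [0.4784, -0.1043, 0.0071]
eef_rot: [0.0, 0.743, 0.669, 0.0]
wrist_force: [-2.1, 0.6, 6.2]
grip_width: 0.0096
grip_force: 58.7
```

Call:
arm_command([
  [[0,0,0,0,0,-0.005,-1],[0,0,0,0,0,-0.015,-1],[0,0,0,0,0,-0.03,-1],[0,0,0,0,0,-0.06,-1],[0,0,0,0,0,-0.1,-1],[0,0,0,0,0,-0.14,-1],[0,0,0,0,0,-0.18,-1],[0,0,0,0,0,-0.2,-1]],
])

```text
t: 19.12
position: [0.4791, -0.1051, 0.2116]
eef_rot: [0.001, 0.743, 0.669, 0.002]
wrist_force: [0.4, -0.3, -0.9]
grip_width: 0.0094
grip_force: 58.9
```

```bash
python3 - <<'E'
from h import *
rel([(.4784,-.1043,.207,-6),(.545,.09,.207,42),(.6122,.279,.15,90)])
E
```

```text
turn [0.004, -0.0006, -0.001] shift [0.0008, -0.0008, 0.0046] rows 0.1
turn [0.0, 0.0, -0.8378] shift [0.2002, 0.0459, 0.0] rows 6.7
turn [0.0, 0.0, -0.8378] shift [0.0955, 0.1764, 0.057] rows 6.7
```

Call:
arm_command([
  [[0,0,-0.105,0.025,0.006,0,-1],[0,0,-0.21,0.05,0.012,0,-1],[0,0,-0.315,0.075,0.018,0,-1],[0,0,-0.42,0.1,0.024,0,-1],[0,0,-0.525,0.125,0.03,0,-1],[0,0,-0.63,0.15,0.036,0,-1],[0,0,-0.735,0.175,0.041,0,-1],[0,0,-0.838,0.2,0.046,0,-1]],
])

```text
t: 19.78
position: [0.5451, 0.0908, 0.2077]
eef_rot: [0.0, 0.404, 0.915, -0.0]
wrist_force: [0.2, -0.3, 0.1]
grip_width: 0.0098
grip_force: 58.9
```

Call:
arm_command([
  [[0,0,-0.105,0.012,0.022,0,-1],[0,0,-0.21,0.024,0.044,0,-1],[0,0,-0.315,0.036,0.066,0,-1],[0,0,-0.42,0.048,0.088,0,-1],[0,0,-0.525,0.06,0.11,0.01,-1],[0,0,-0.63,0.072,0.132,0.02,-1],[0,0,-0.735,0.084,0.155,0.035,-1],[0,0,-0.838,0.0955,0.1765,0.057,-1]],
])

```text
t: 20.45
position: [0.6132, 0.2803, 0.1515]
eef_rot: [0.001, -0.003, 1.0, 0.0]
wrist_force: [0.9, 0.2, -0.6]
grip_width: 0.0097
grip_force: 58.9
```

Call:
arm_command([
  [[0,0,0,0,0,0,-1],[0,0,0,0,0,0,-1],[0,0,0,0,0,0,-1],[0,0,0,0,0,0,-1],[0,0,0,0,0,0,-1],[0,0,0,0,0,0,-1],[0,0,0,0,0,0,-1],[0,0,0,0,0,0,-1]],
])

```text
t: 21.12
position: [0.6123, 0.2787, 0.1502]
eef_rot: [0.0, -0.0, 1.0, 0.0]
wrist_force: [-0.2, 0.1, -0.7]
grip_width: 0.0093
grip_force: 58.9
```

```bash
python3 - <<'E'
from h import *
from rig import manip
rel([(.6122,.279,.06,90)])
c=manip.read_camera("wrist"); np.savez("w7.npz",**c); cv2.imwrite("pics/w7.png",c["pixels"][:,:,::-1])
hsv=cv2.cvtColor(c["pixels"],cv2.COLOR_RGB2HSV)
m=(hsv[...,0]>45)&(hsv[...,0]<85)&(hsv[...,1]>130)&(hsv[...,2]>60)
for k in blobs(m,20): print(cv2.boundingRect(k),rect(c,k,.044))
E
```

```text
turn [0.0001, 0.0004, 0.0003] shift [0.0001, 0.0003, 0.0902] rows 2.2
(257, 248, 25, 6) [660.  234.5  20.9   4.7 -89.9]
(248, 135, 91, 10) [565.4 257.3  70.9   6.  -88.7]
```

View pics/w7.png

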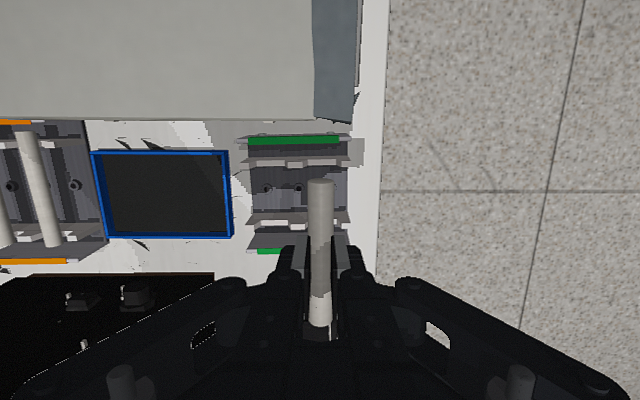

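The short post is held centred. The green rack's near tape is centred at y=0.2573, so the slots are at y=0.279 and y=0.235. I'll lower it.

Call:
arm_command([
  [[0,0,0,0,0,0.02,-1],[0,0,0,0,0,0.04,-1],[0,0,0,0,0,0.06,-1],[0,0,0,0,0,0.075,-1],[0,0,0,0,0,0.085,-1],[0,0,0,0,0,0.09,-1],[0,0,0,0,0,0.09,-1],[0,0,0,0,0,0.09,-1]],
])

```text
t: 21.83
position: [0.6126, 0.279, 0.0604]
eef_rot: [0.0, -0.0, 1.0, 0.0]
wrist_force: [0.3, -1.0, -0.1]
grip_width: 0.0095
grip_force: 58.9
```

Call:
arm_command([
  [[0,0,0,0,0,0.004,-1],[0,0,0,0,0,0.008,-1],[0,0,0,0,0,0.012,-1],[0,0,0,0,0,0.016,-1],[0,0,0,0,0,0.02,-1],[0,0,0,0,0,0.022,-1],[0,0,0,0,0,0.024,-1],[0,0,0,0,0,0.025,-1]],
])

```text
t: 22.5
position: [0.6121, 0.2789, 0.0345]
eef_rot: [-0.0, -0.0, 1.0, -0.0]
wrist_force: [0.1, -0.1, -1.0]
grip_width: 0.0097
grip_force: 58.9
```

Call:
arm_command([
  [[0,0,0,0,0,0.0002,-1],[0,0,0,0,0,0.0004,-1],[0,0,0,0,0,0.0006,-1],[0,0,0,0,0,0.0008,-1],[0,0,0,0,0,0.001,-1],[0,0,0,0,0,0.001,-1],[0,0,0,0,0,0.001,-1],[0,0,0,0,0,0.001,-1]],
])

```text
t: 23.17
position: [0.6122, 0.2789, 0.0339]
eef_rot: [0.0, -0.0, 1.0, -0.0]
wrist_force: [0.1, 0.3, -1.0]
grip_width: 0.0096
grip_force: 58.9
```

Call:
arm_command([
  [[0,0,0,0,0,0.0002,-1],[0,0,0,0,0,0.0004,-1],[0,0,0,0,0,0.0006,-1],[0,0,0,0,0,0.0008,-1],[0,0,0,0,0,0.001,-1],[0,0,0,0,0,0.001,-1],[0,0,0,0,0,0.001,-1],[0,0,0,0,0,0.001,-1]],
])

```text
t: 23.83
position: [0.6122, 0.2789, 0.0332]
eef_rot: [0.0, -0.0, 1.0, 0.0]
wrist_force: [-3.6, -0.8, 5.7]
grip_width: 0.0093
grip_force: 59.7
```

Contact at the expected height. I'll release, rise and go to the second short post at (0.5775,-0.104).

Call:
arm_command([
  [[0,0,0,0,0,0,-0.7],[0,0,0,0,0,0,-0.6],[0,0,0,0,0,0,-0.5],[0,0,0,0,0,0,-0.4],[0,0,0,0,0,0,-0.4],[0,0,0,0,0,0,-0.4],[0,0,0,0,0,0,-0.4],[0,0,0,0,0,0,-0.4]],
])

```text
t: 24.5
position: [0.6122, 0.2789, 0.0328]
eef_rot: [-0.0, -0.0, 1.0, -0.0]
wrist_force: [0.5, -1.1, -0.7]
grip_width: 0.0258
grip_force: 0.0
```

Call:
arm_command([
  [[0,0,0,0,0,-0.005,-0.4],[0,0,0,0,0,-0.015,-0.4],[0,0,0,0,0,-0.03,-0.4],[0,0,0,0,0,-0.06,-0.4],[0,0,0,0,0,-0.09,-0.4],[0,0,0,0,0,-0.12,-0.4],[0,0,0,0,0,-0.15,-0.4],[0,0,0,0,0,-0.17,-0.4]],
])

```text
t: 25.17
position: [0.6129, 0.2791, 0.2079]
eef_rot: [0.002, -0.0, 1.0, 0.001]
wrist_force: [0.1, -0.7, -0.8]
grip_width: 0.0255
grip_force: 0.0
```

```bash
python3 - <<'E'
from h import *
from rig import manip
rel([(.6122,.2789,.203,90),(.58,.09,.203,42),(.5776,-.1042,.12,-6.4)])
E
```

```text
turn [0.0018, 0.0037, 0.0005] shift [0.0008, -0.0002, 0.0049] rows 0.1
turn [0.0, 0.0, 0.8378] shift [0.0322, -0.1889, 0.0] rows 6.7
turn [0.0, 0.0, 0.8447] shift [-0.1427, -0.1317, 0.083] rows 6.8
```

Call:
arm_command([
  [[0,0,0.105,0.004,-0.024,0,-0.2],[0,0,0.21,0.008,-0.048,0,-0.2],[0,0,0.315,0.012,-0.072,0,-0.2],[0,0,0.42,0.016,-0.096,0,-0.2],[0,0,0.525,0.02,-0.12,0,-0.2],[0,0,0.63,0.024,-0.144,0,-0.2],[0,0,0.735,0.028,-0.168,0,-0.2],[0,0,0.838,0.032,-0.189,0,-0.2]],
])

```text
t: 25.83
position: [0.5802, 0.0883, 0.2046]
eef_rot: [0.0, 0.409, 0.912, 0.001]
wrist_force: [-0.0, -0.6, 0.3]
grip_width: 0.0339
grip_force: 0.0
```

Call:
arm_command([
  [[0,0,0.105,-0.018,-0.016,0,-0.2],[0,0,0.21,-0.036,-0.033,0,-0.2],[0,0,0.315,-0.054,-0.05,0,-0.2],[0,0,0.42,-0.072,-0.066,0.01,-0.2],[0,0,0.525,-0.09,-0.082,0.02,-0.2],[0,0,0.63,-0.107,-0.1,0.035,-0.2],[0,0,0.735,-0.125,-0.115,0.055,-0.2],[0,0,0.845,-0.143,-0.132,0.083,-0.2]],
])

```text
t: 26.5
position: [0.5794, -0.1055, 0.122]
eef_rot: [0.001, 0.747, 0.665, 0.002]
wrist_force: [2.2, 1.1, -1.0]
grip_width: 0.0341
grip_force: 0.0
```

Call:
arm_command([
  [[0,0,0,0,0,0,-0.2],[0,0,0,0,0,0,-0.2],[0,0,0,0,0,0,-0.2],[0,0,0,0,0,0,-0.2],[0,0,0,0,0,0,-0.2],[0,0,0,0,0,0,-0.2],[0,0,0,0,0,0,-0.2],[0,0,0,0,0,0,-0.2]],
])

```text
t: 27.17
position: [0.5781, -0.1044, 0.1201]
eef_rot: [0.0, 0.745, 0.667, 0.0]
wrist_force: [1.1, 0.2, -0.5]
grip_width: 0.0344
grip_force: 0.0
```

```bash
python3 - <<'E'
from h import *
from rig import manip
c=manip.read_camera("wrist"); np.savez("w8.npz",**c); cv2.imwrite("pics/w8.png",c["pixels"][:,:,::-1])
m=c["pixels"].min(2)>115; m[:90]=0;m[250:]=0;m[:,:150]=0
for k in blobs(m,60): print(cv2.boundingRect(k),rect(c,k,.0105))
rel([(.5776,-.1042,.0065,-6.4)])
E
```

```text
(313, 245, 42, 5) [ 584.8 -151.2   35.9    3.8   -6.3]
(150, 225, 81, 25) [ 463.1 -126.9   70.5    9.   -23.8]
(377, 166, 17, 39) [ 632.8 -100.8   32.2   13.3   83.7]
(314, 151, 15, 75) [579.6 -98.3  63.2  11.5  83.4]
(292, 90, 10, 12) [569.  -22.7   8.6   6.3 -89.8]
(150, 90, 490, 160) [650.7 -94.1 413.5 132.   -6.3]
(150, 90, 68, 49) [478.  -26.8  54.   36.1  -6.3]
turn [0.0003, -0.0001, 0.0007] shift [0.0002, -0.0006, 0.1136] rows 2.7
```

Call:
arm_command([
  [[0,0,0,0,0,0.02,-0.2],[0,0,0,0,0,0.04,-0.2],[0,0,0,0,0,0.06,-0.2],[0,0,0,0,0,0.08,-0.2],[0,0,0,0,0,0.09,-0.2],[0,0,0,0,0,0.1,-0.2],[0,0,0,0,0,0.108,-0.2],[0,0,0,0,0,0.113,-0.2]],
])

```text
t: 27.88
position: [0.5781, -0.1047, 0.0065]
eef_rot: [0.0, 0.745, 0.667, -0.0]
wrist_force: [0.4, 0.2, 0.2]
grip_width: 0.0342
grip_force: 0.0
```

Call:
arm_command([
  [[0,0,0,0,0,0,-0.2],[0,0,0,0,0,0,-0.2],[0,0,0,0,0,0,-0.6],[0,0,0,0,0,0,-1],[0,0,0,0,0,0,-1],[0,0,0,0,0,0,-1],[0,0,0,0,0,0,-1],[0,0,0,0,0,0,-1]],
])

```text
t: 28.55
position: [0.5784, -0.1048, 0.0077]
eef_rot: [0.0, 0.745, 0.667, 0.0]
wrist_force: [-1.9, 0.8, 6.3]
grip_width: 0.0096
grip_force: 58.9
```

Call:
arm_command([
  [[0,0,0,0,0,-0.005,-1],[0,0,0,0,0,-0.015,-1],[0,0,0,0,0,-0.03,-1],[0,0,0,0,0,-0.06,-1],[0,0,0,0,0,-0.1,-1],[0,0,0,0,0,-0.14,-1],[0,0,0,0,0,-0.18,-1],[0,0,0,0,0,-0.2,-1]],
])

```text
t: 29.22
position: [0.5789, -0.1056, 0.2129]
eef_rot: [0.002, 0.746, 0.666, 0.002]
wrist_force: [-0.0, -0.2, -0.1]
grip_width: 0.0093
grip_force: 58.9
```

```bash
python3 - <<'E'
from h import *
rel([(.5778,-.1044,.207,-6.4),(.58,.075,.207,42),(.6122,.2353,.15,90)])
E
```

```text
turn [0.0052, -0.0004, -0.0008] shift [0.0011, -0.0012, 0.0059] rows 0.1
turn [0.0, 0.0, -0.8447] shift [0.1785, -0.0178, 0.0] rows 6.8
turn [0.0, 0.0, -0.8378] shift [0.0976, 0.1312, 0.057] rows 6.7
```

Call:
arm_command([
  [[0,0,-0.105,0.022,-0.002,0,-1],[0,0,-0.21,0.044,-0.004,0,-1],[0,0,-0.315,0.066,-0.006,0,-1],[0,0,-0.42,0.088,-0.009,0,-1],[0,0,-0.525,0.11,-0.011,0,-1],[0,0,-0.63,0.133,-0.013,0,-1],[0,0,-0.735,0.156,-0.015,0,-1],[0,0,-0.844,0.1785,-0.018,0,-1]],
])

```text
t: 29.88
position: [0.5799, 0.0756, 0.2085]
eef_rot: [0.001, 0.405, 0.914, 0.0]
wrist_force: [0.9, -0.6, -0.2]
grip_width: 0.0094
grip_force: 58.9
```

Call:
arm_command([
  [[0,0,-0.105,0.012,0.016,0,-1],[0,0,-0.21,0.024,0.032,0,-1],[0,0,-0.315,0.036,0.048,0,-1],[0,0,-0.42,0.048,0.065,0,-1],[0,0,-0.525,0.06,0.082,0.01,-1],[0,0,-0.63,0.073,0.098,0.02,-1],[0,0,-0.735,0.085,0.115,0.035,-1],[0,0,-0.838,0.0976,0.131,0.057,-1]],
])

```text
t: 30.55
position: [0.6132, 0.2358, 0.1523]
eef_rot: [0.002, -0.002, 1.0, 0.0]
wrist_force: [1.1, 0.4, -1.3]
grip_width: 0.0094
grip_force: 58.9
```

Call:
arm_command([
  [[0,0,0,0,0,0,-1],[0,0,0,0,0,0,-1],[0,0,0,0,0,0,-1],[0,0,0,0,0,0,-1],[0,0,0,0,0,0,-1],[0,0,0,0,0,0,-1],[0,0,0,0,0,0,-1],[0,0,0,0,0,0,-1]],
])

```text
t: 31.22
position: [0.6122, 0.2347, 0.1501]
eef_rot: [0.0, 0.0, 1.0, -0.0]
wrist_force: [0.5, -0.6, 0.3]
grip_width: 0.0094
grip_force: 58.9
```

```bash
python3 - <<'E'
from h import *
from rig import manip
rel([(.6122,.2353,.06,90)])
c=manip.read_camera("wrist"); np.savez("w9.npz",**c); cv2.imwrite("pics/w9.png",c["pixels"][:,:,::-1])
E
```

```text
turn [-0.0, 0.0003, -0.0007] shift [0.0, 0.0006, 0.0901] rows 2.2
```

View pics/w9.png

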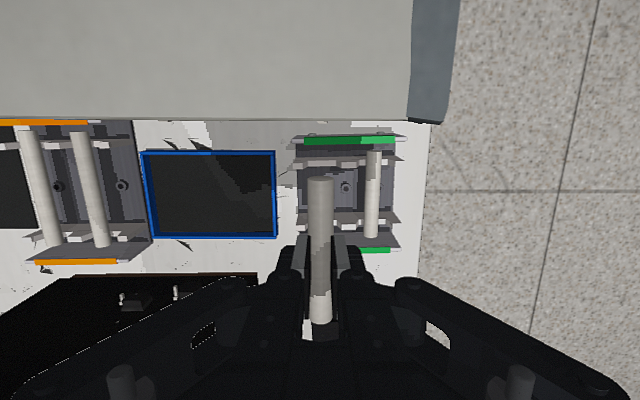

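The first short post lies straight in its slot (373,195), and the held post is over the other slot. I'll lower it.

Call:
arm_command([
  [[0,0,0,0,0.0005,0.02,-1],[0,0,0,0,0.0005,0.04,-1],[0,0,0,0,0.0005,0.06,-1],[0,0,0,0,0.0005,0.075,-1],[0,0,0,0,0.0005,0.085,-1],[0,0,0,0,0.0005,0.09,-1],[0,0,0,0,0.0005,0.09,-1],[0,0,0,0,0.0005,0.09,-1]],
])

```text
t: 31.93
position: [0.6125, 0.2354, 0.0605]
eef_rot: [0.0, 0.0, 1.0, 0.0]
wrist_force: [-0.1, 0.5, 0.3]
grip_width: 0.0095
grip_force: 58.9
```

Call:
arm_command([
  [[0,0,0,0,0,0.004,-1],[0,0,0,0,0,0.008,-1],[0,0,0,0,0,0.012,-1],[0,0,0,0,0,0.016,-1],[0,0,0,0,0,0.02,-1],[0,0,0,0,0,0.022,-1],[0,0,0,0,0,0.024,-1],[0,0,0,0,0,0.025,-1]],
])

```text
t: 32.6
position: [0.612, 0.2353, 0.0345]
eef_rot: [-0.0, 0.0, 1.0, -0.0]
wrist_force: [0.4, -0.6, -0.8]
grip_width: 0.0094
grip_force: 58.9
```

Call:
arm_command([
  [[0,0,0,0,0,0.0002,-1],[0,0,0,0,0,0.0004,-1],[0,0,0,0,0,0.0006,-1],[0,0,0,0,0,0.0006,-1],[0,0,0,0,0,0.0006,-1],[0,0,0,0,0,0.0006,-1],[0,0,0,0,0,0.0006,-1],[0,0,0,0,0,0.0006,-1]],
])

```text
t: 33.27
position: [0.6121, 0.2354, 0.0343]
eef_rot: [0.0, 0.0, 1.0, -0.0]
wrist_force: [-0.5, -0.7, -0.4]
grip_width: 0.0094
grip_force: 58.9
```

Call:
arm_command([
  [[0,0,0,0,0,0.0002,-1],[0,0,0,0,0,0.0004,-1],[0,0,0,0,0,0.0006,-1],[0,0,0,0,0,0.0008,-1],[0,0,0,0,0,0.001,-1],[0,0,0,0,0,0.001,-1],[0,0,0,0,0,0.001,-1],[0,0,0,0,0,0.001,-1]],
])

```text
t: 33.93
position: [0.6121, 0.2354, 0.0337]
eef_rot: [0.0, 0.0, 1.0, 0.0]
wrist_force: [-3.2, -0.4, 7.0]
grip_width: 0.0094
grip_force: 59.9
```

Call:
arm_command([
  [[0,0,0,0,0,0,-0.7],[0,0,0,0,0,0,-0.6],[0,0,0,0,0,0,-0.5],[0,0,0,0,0,0,-0.4],[0,0,0,0,0,0,-0.4],[0,0,0,0,0,0,-0.4],[0,0,0,0,0,0,-0.4],[0,0,0,0,0,0,-0.4]],
])

```text
t: 34.6
position: [0.6121, 0.2354, 0.0332]
eef_rot: [-0.0, 0.0, 1.0, -0.0]
wrist_force: [1.0, -0.0, 0.1]
grip_width: 0.0257
grip_force: 0.0
```

Call:
arm_command([
  [[0,0,0,0,0,-0.005,-0.4],[0,0,0,0,0,-0.015,-0.4],[0,0,0,0,0,-0.03,-0.4],[0,0,0,0,0,-0.06,-0.4],[0,0,0,0,0,-0.09,-0.4],[0,0,0,0,0,-0.12,-0.4],[0,0,0,0,0,-0.15,-0.4],[0,0,0,0,0,-0.17,-0.4]],
])

```text
t: 35.27
position: [0.6128, 0.2354, 0.2082]
eef_rot: [0.002, 0.0, 1.0, 0.001]
wrist_force: [0.3, 0.3, 0.1]
grip_width: 0.0254
grip_force: 0.0
```

```bash
python3 - <<'E'
from h import *
from rig import manip
rel([(.6121,.2354,.2035,90),(.57,.065,.203,42),(.5325,-.0993,.12,-7)])
E
```

```text
turn [0.0016, 0.0037, -0.0006] shift [0.0008, -0.0, 0.0047] rows 0.1
turn [0.0, 0.0, 0.8378] shift [0.0421, -0.1704, 0.0005] rows 6.7
turn [0.0, 0.0, 0.8552] shift [-0.097, -0.1378, 0.083] rows 6.8
```

Call:
arm_command([
  [[0,0,0.105,0.005,-0.021,0,-0.2],[0,0,0.21,0.01,-0.042,0,-0.2],[0,0,0.315,0.016,-0.064,0,-0.2],[0,0,0.42,0.021,-0.085,0,-0.2],[0,0,0.525,0.026,-0.106,0,-0.2],[0,0,0.63,0.032,-0.128,0,-0.2],[0,0,0.735,0.037,-0.149,0,-0.2],[0,0,0.838,0.042,-0.17,0,-0.2]],
])

```text
t: 35.93
position: [0.5698, 0.0644, 0.2049]
eef_rot: [0.0, 0.409, 0.912, 0.001]
wrist_force: [-0.0, -0.2, -0.2]
grip_width: 0.0344
grip_force: 0.0
```

Call:
arm_command([
  [[0,0,0.107,-0.012,-0.017,0,-0.2],[0,0,0.214,-0.024,-0.034,0,-0.2],[0,0,0.321,-0.036,-0.052,0,-0.2],[0,0,0.428,-0.048,-0.069,0.01,-0.2],[0,0,0.535,-0.06,-0.086,0.02,-0.2],[0,0,0.642,-0.073,-0.103,0.035,-0.2],[0,0,0.749,-0.085,-0.12,0.055,-0.2],[0,0,0.855,-0.097,-0.138,0.083,-0.2]],
])

```text
t: 36.6
position: [0.5334, -0.0998, 0.1222]
eef_rot: [0.001, 0.751, 0.661, 0.002]
wrist_force: [1.5, 0.2, -0.0]
grip_width: 0.0347
grip_force: 0.0
```

Call:
arm_command([
  [[0,0,0,0,0,0,-0.2],[0,0,0,0,0,0,-0.2],[0,0,0,0,0,0,-0.2],[0,0,0,0,0,0,-0.2],[0,0,0,0,0,0,-0.2],[0,0,0,0,0,0,-0.2],[0,0,0,0,0,0,-0.2],[0,0,0,0,0,0,-0.2]],
])

```text
t: 37.27
position: [0.5325, -0.0987, 0.1205]
eef_rot: [0.0, 0.749, 0.663, 0.0]
wrist_force: [-0.5, -0.7, -0.2]
grip_width: 0.0341
grip_force: 0.0
```

```bash
python3 - <<'E'
from h import *
from rig import manip
c=manip.read_camera("wrist"); np.savez("w10.npz",**c); cv2.imwrite("pics/w10.png",c["pixels"][:,:,::-1])
g=c["pixels"].min(2); m=g>115; m[:140]=0;m[225:]=0;m[:,:280]=0;m[:,480:]=0
for k in blobs(m,60):
    ys,xs=np.nonzero(cv2.drawContours(np.zeros(g.shape,np.uint8),[k],-1,1,-1)); p=cast(c,np.c_[xs,ys],.0105)[:,:2]
    v=np.linalg.svd(p-p.mean(0),full_matrices=0)[2][0]
    print(cv2.boundingRect(k),rect(c,k,.0105),p.mean(0).round(4),np.degrees(np.arctan2(v[1],v[0])).round(1))
rel([(.5325,-.0993,.0065,-7)])
E
```

```text
(317, 178, 13, 20) [535.8 -91.6  16.2  10.   83. ] [ 0.5356 -0.0904] -78.3
(432, 166, 18, 38) [ 632.7 -101.    31.5   13.4   82.4] [ 0.6326 -0.1009] -95.0
(463, 140, 17, 85) [ 658.1 -103.1   73.3   13.6  -90. ] [ 0.6578 -0.1022] -89.3
turn [0.0003, -0.0001, 0.0001] shift [-0.0005, 0.0001, 0.1139] rows 2.7
```

Call:
arm_command([
  [[0,0,0,-0.001,0,0.02,-0.2],[0,0,0,-0.001,0,0.04,-0.2],[0,0,0,-0.001,0,0.06,-0.2],[0,0,0,-0.001,0,0.08,-0.2],[0,0,0,-0.001,0,0.09,-0.2],[0,0,0,-0.001,0,0.1,-0.2],[0,0,0,-0.001,0,0.108,-0.2],[0,0,0,-0.001,0,0.1135,-0.2]],
])

```text
t: 37.98
position: [0.5323, -0.1001, 0.0064]
eef_rot: [0.0, 0.749, 0.663, -0.0]
wrist_force: [-0.3, -0.1, 0.1]
grip_width: 0.034
grip_force: 0.0
```

Call:
arm_command([
  [[0,0,0,0,0,0,-0.2],[0,0,0,0,0,0,-0.2],[0,0,0,0,0,0,-0.6],[0,0,0,0,0,0,-1],[0,0,0,0,0,0,-1],[0,0,0,0,0,0,-1],[0,0,0,0,0,0,-1],[0,0,0,0,0,0,-1]],
], newtons=40)

```text
t: 38.65
position: [0.5326, -0.1, 0.0075]
eef_rot: [0.0, 0.749, 0.663, 0.0]
wrist_force: [-1.1, 0.1, 6.0]
grip_width: 0.0115
grip_force: 39.5
```

Call:
arm_command([
  [[0,0,0,0,0,-0.005,-1],[0,0,0,0,0,-0.015,-1],[0,0,0,0,0,-0.03,-1],[0,0,0,0,0,-0.05,-1],[0,0,0,0,0,-0.08,-1],[0,0,0,0,0,-0.11,-1],[0,0,0,0,0,-0.13,-1],[0,0,0,0,0,-0.14,-1]],
])

```text
t: 39.32
position: [0.5331, -0.1003, 0.1502]
eef_rot: [0.001, 0.749, 0.662, 0.001]
wrist_force: [0.3, -0.2, 0.0]
grip_width: 0.0113
grip_force: 39.1
```

```bash
python3 - <<'E'
from h import *
from rig import manip
rel([(.5325,-.1,.147,-7),(.6175,.157,.10,0)])
c=manip.read_camera("wrist"); np.savez("w11.npz",**c); cv2.imwrite("pics/w11.png",c["pixels"][100:400,150:500,::-1])
E
```

```text
turn [0.0036, -0.0006, -0.0006] shift [0.0002, -0.0006, 0.0032] rows 0.1
turn [0.0, 0.0, -0.1222] shift [0.2654, 0.053, 0.047] rows 6.6
```

View pics/w11.png

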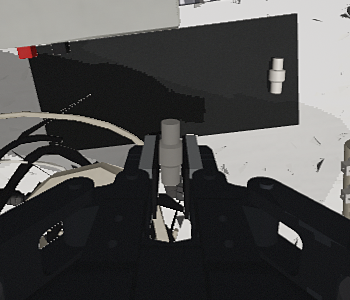

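The coupler is held straight at crop (171,150). I'll raise it above the supply, then carry it to the tray.

Call:
arm_command([
  [[0,0,0,0,0,-0.03,-1],[0,0,0,0,0,-0.06,-1],[0,0,-0.02,0.03,0.006,-0.06,-1],[0,0,-0.04,0.065,0.013,-0.06,-1],[0,0,-0.06,0.1,0.02,-0.06,-1],[0,0,-0.08,0.13,0.026,-0.06,-1],[0,0,-0.1,0.17,0.034,-0.06,-1],[0,0,-0.1222,0.2,0.04,-0.06,-1]],
])

```text
t: 40.03
position: [0.5964, 0.0968, 0.2063]
eef_rot: [-0.0, 0.706, 0.708, -0.0]
wrist_force: [0.5, 0.5, -0.5]
grip_width: 0.0112
grip_force: 39.1
```

Call:
arm_command([
  [[0,0,0,0.03,0.01,0,-1],[0,0,0,0.06,0.02,0,-1],[0,0,0,0.066,0.021,0.02,-1],[0,0,0,0.066,0.021,0.05,-1],[0,0,0,0.066,0.021,0.08,-1],[0,0,0,0.066,0.021,0.1,-1],[0,0,0,0.066,0.021,0.1,-1],[0,0,0,0.066,0.021,0.1,-1]],
])

```text
t: 40.7
position: [0.6169, 0.1592, 0.1063]
eef_rot: [-0.0, 0.707, 0.707, -0.001]
wrist_force: [0.0, -0.0, 0.4]
grip_width: 0.0108
grip_force: 39.1
```

```bash
python3 - <<'E'
from h import *
from rig import manip
rel([(.6175,.157,.0115,0)])
E
```

```text
turn [-0.0017, 0.001, -0.0006] shift [-0.0021, 0.0008, 0.0948] rows 2.3
```

Call:
arm_command([
  [[0,0,0,-0.002,0.001,0.02,-1],[0,0,0,-0.002,0.001,0.04,-1],[0,0,0,-0.002,0.001,0.06,-1],[0,0,0,-0.002,0.001,0.075,-1],[0,0,0,-0.002,0.001,0.085,-1],[0,0,0,-0.002,0.001,0.09,-1],[0,0,0,-0.002,0.001,0.092,-1],[0,0,0,-0.002,0.001,0.093,-1]],
])

```text
t: 41.37
position: [0.6188, 0.1576, 0.0144]
eef_rot: [0.0, 0.707, 0.707, 0.0]
wrist_force: [-0.1, -0.5, -0.7]
grip_width: 0.0113
grip_force: 39.1
```

Call:
arm_command([
  [[0,0,0,0,0,0.0002,-1],[0,0,0,0,0,0.0004,-1],[0,0,0,0,0,0.0006,-1],[0,0,0,0,0,0.0008,-1],[0,0,0,0,0,0.001,-1],[0,0,0,0,0,0.001,-1],[0,0,0,0,0,0.001,-1],[0,0,0,0,0,0.001,-1]],
])

```text
t: 42.03
position: [0.6183, 0.1576, 0.0128]
eef_rot: [0.0, 0.707, 0.707, -0.0]
wrist_force: [0.7, -0.6, -0.5]
grip_width: 0.0109
grip_force: 39.1
```

Call:
arm_command([
  [[0,0,0,0,0,0.0003,-1],[0,0,0,0,0,0.0006,-1],[0,0,0,0,0,0.0009,-1],[0,0,0,0,0,0.0012,-1],[0,0,0,0,0,0.0015,-1],[0,0,0,0,0,0.0017,-1],[0,0,0,0,0,0.0017,-1],[0,0,0,0,0,0.0017,-1]],
])

```text
t: 42.7
position: [0.6183, 0.1576, 0.011]
eef_rot: [0.0, 0.707, 0.707, -0.0]
wrist_force: [-0.1, 0.9, -0.8]
grip_width: 0.0108
grip_force: 39.1
```

Call:
arm_command([
  [[0,0,0,0,0,0.0002,-1],[0,0,0,0,0,0.0004,-1],[0,0,0,0,0,0.0006,-1],[0,0,0,0,0,0.0008,-1],[0,0,0,0,0,0.001,-1],[0,0,0,0,0,0.001,-1],[0,0,0,0,0,0.001,-1],[0,0,0,0,0,0.001,-1]],
])

```text
t: 43.37
position: [0.6184, 0.1576, 0.0105]
eef_rot: [-0.0, 0.707, 0.707, 0.0]
wrist_force: [-3.5, 0.2, 8.8]
grip_width: 0.0109
grip_force: 40.2
```

Contact. I'll release, rise and return for the last coupler at (0.6327,-0.1005).

Call:
arm_command([
  [[0,0,0,0,0,0,-0.7],[0,0,0,0,0,0,-0.6],[0,0,0,0,0,0,-0.5],[0,0,0,0,0,0,-0.4],[0,0,0,0,0,0,-0.35],[0,0,0,0,0,0,-0.35],[0,0,0,0,0,0,-0.35],[0,0,0,0,0,0,-0.35]],
])

```text
t: 44.03
position: [0.6183, 0.1576, 0.01]
eef_rot: [0.0, 0.707, 0.707, -0.0]
wrist_force: [1.0, 0.2, 0.4]
grip_width: 0.0281
grip_force: 0.0
```

Call:
arm_command([
  [[0,0,0,0,0,-0.005,-0.35],[0,0,0,0,0,-0.015,-0.35],[0,0,0,0,0,-0.03,-0.35],[0,0,0,0,0,-0.06,-0.35],[0,0,0,0,0,-0.1,-0.35],[0,0,0,0,0,-0.14,-0.35],[0,0,0,0,0,-0.17,-0.35],[0,0,0,0,0,-0.19,-0.35]],
])

```text
t: 44.7
position: [0.6193, 0.1573, 0.2053]
eef_rot: [0.001, 0.707, 0.707, 0.002]
wrist_force: [0.7, 0.3, -0.9]
grip_width: 0.0275
grip_force: 0.0
```

```bash
python3 - <<'E'
from h import *
rel([(.6184,.1576,.2,0),(.6325,-.101,.16,-6)])
c=load("top0.npz"); print("iris", cast(c,[(386,150)],.12).round(3).tolist(), cast(c,[(380,157)],.01).round(3).tolist())
E
```

```text
turn [0.0043, -0.0016, -0.0009] shift [0.0003, -0.0009, 0.0053] rows 0.1
turn [0.0, 0.0, 0.1047] shift [-0.2586, 0.0141, 0.04] rows 6.3
iris [[0.753, -0.077, 0.12]] [[0.757, -0.079, 0.01]]
```

Call:
arm_command([
  [[0,0,0.013,-0.033,0.002,0,-0.2],[0,0,0.026,-0.066,0.004,0,-0.2],[0,0,0.04,-0.1,0.006,0,-0.2],[0,0,0.053,-0.133,0.008,0,-0.2],[0,0,0.066,-0.166,0.009,0,-0.2],[0,0,0.08,-0.2,0.011,0.01,-0.2],[0,0,0.093,-0.23,0.012,0.02,-0.2],[0,0,0.105,-0.2586,0.014,0.04,-0.2]],
])

```text
t: 45.37
position: [0.633, -0.1034, 0.163]
eef_rot: [0.001, 0.744, 0.668, 0.001]
wrist_force: [-0.7, 0.4, 0.2]
grip_width: 0.0342
grip_force: 0.0
```

Call:
arm_command([
  [[0,0,0,0,0,0,-0.2],[0,0,0,0,0,0,-0.2],[0,0,0,0,0,0,-0.2],[0,0,0,0,0,0,-0.2],[0,0,0,0,0,0,-0.2],[0,0,0,0,0,0,-0.2],[0,0,0,0,0,0,-0.2],[0,0,0,0,0,0,-0.2]],
])

```text
t: 46.03
position: [0.6324, -0.1006, 0.1603]
eef_rot: [0.0, 0.743, 0.669, 0.0]
wrist_force: [-0.4, 0.0, 0.6]
grip_width: 0.0341
grip_force: 0.0
```

```bash
python3 - <<'E'
from h import *
from rig import manip
c=manip.read_camera("wrist"); np.savez("w12.npz",**c); cv2.imwrite("pics/w12.png",c["pixels"][:,:,::-1])
g=c["pixels"].min(2); m=g>100; m[:140]=0;m[225:]=0;m[:,:280]=0;m[:,380:]=0
for k in blobs(m,60): print(cv2.boundingRect(k),rect(c,k,.0105))
rel([(.6327,-.1007,.0065,-6)])
E
```

```text
(317, 193, 9, 10) [ 632.  -112.5    9.1    7.8   84. ]
(314, 169, 14, 23) [633.3 -95.3  21.5  12.4  84.4]
(340, 140, 40, 85) [ 670.8 -102.6   84.2   36.    86.9]
turn [0.0001, 0.0, -0.0002] shift [0.0001, 0.0003, 0.1537] rows 3.7
```

View pics/w12.png

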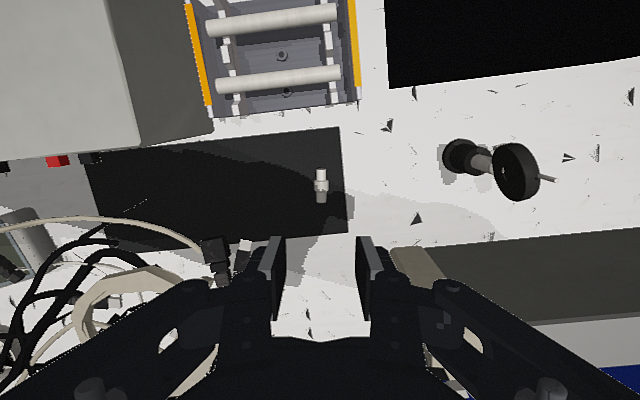

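The coupler is at (321,185), in line with the fingers. Both long posts are racked (at the top), and the iris at (515,170) is clear.

Call:
arm_command([
  [[0,0,0,0,0.0003,0.03,-0.2],[0,0,0,0,0.0003,0.06,-0.2],[0,0,0,0,0.0003,0.09,-0.2],[0,0,0,0,0.0003,0.11,-0.2],[0,0,0,0,0.0003,0.13,-0.2],[0,0,0,0,0.0003,0.142,-0.2],[0,0,0,0,0.0003,0.149,-0.2],[0,0,0,0,0.0003,0.1535,-0.2]],
])

```text
t: 46.75
position: [0.6326, -0.1012, 0.0062]
eef_rot: [-0.0, 0.743, 0.669, -0.0]
wrist_force: [0.5, -0.4, 0.3]
grip_width: 0.0344
grip_force: 0.0
```

Call:
arm_command([
  [[0,0,0,0,0,0,-0.2],[0,0,0,0,0,0,-0.2],[0,0,0,0,0,0,-0.6],[0,0,0,0,0,0,-1],[0,0,0,0,0,0,-1],[0,0,0,0,0,0,-1],[0,0,0,0,0,0,-1],[0,0,0,0,0,0,-1]],
], newtons=40)

```text
t: 47.42
position: [0.6331, -0.1011, 0.0076]
eef_rot: [0.0, 0.743, 0.669, 0.001]
wrist_force: [-1.9, -0.0, 5.8]
grip_width: 0.0112
grip_force: 39.5
```

Call:
arm_command([
  [[0,0,0,0,0,-0.005,-1],[0,0,0,0,0,-0.015,-1],[0,0,0,0,0,-0.03,-1],[0,0,0,0,0,-0.06,-1],[0,0,0,0,0,-0.1,-1],[0,0,0,0,0,-0.14,-1],[0,0,0,0,0,-0.18,-1],[0,0,0,0,0,-0.2,-1]],
])

```text
t: 48.08
position: [0.6335, -0.1019, 0.2131]
eef_rot: [0.002, 0.744, 0.669, 0.002]
wrist_force: [0.4, 0.0, -0.3]
grip_width: 0.0113
grip_force: 39.1
```

```bash
python3 - <<'E'
from h import *
rel([(.6327,-.1007,.207,-6),(.6182,.102,.11,0)])
E
```

```text
turn [0.0057, -0.0001, -0.0014] shift [0.0011, -0.001, 0.0061] rows 0.2
turn [0.0, 0.0, -0.1047] shift [0.2001, -0.0356, 0.097] rows 5.4
```

Call:
arm_command([
  [[0,0,-0.018,0.033,-0.006,0,-1],[0,0,-0.035,0.066,-0.012,0,-1],[0,0,-0.053,0.1,-0.018,0,-1],[0,0,-0.07,0.133,-0.024,0,-1],[0,0,-0.088,0.166,-0.03,0,-1],[0,0,-0.105,0.2,-0.0356,0.01,-1],[0,0,-0.105,0.2,-0.0356,0.04,-1],[0,0,-0.105,0.2,-0.0356,0.07,-1]],
])

```text
t: 48.75
position: [0.6187, 0.1045, 0.138]
eef_rot: [0.001, 0.706, 0.708, 0.002]
wrist_force: [0.2, -0.6, 0.1]
grip_width: 0.0112
grip_force: 39.1
```

Call:
arm_command([
  [[0,0,0,0,0,0.02,-1],[0,0,0,0,0,0.027,-1],[0,0,0,0,0,0.027,-1],[0,0,0,0,0,0.027,-1],[0,0,0,0,0,0.027,-1],[0,0,0,0,0,0.027,-1],[0,0,0,0,0,0.027,-1],[0,0,0,0,0,0.027,-1]],
])

```text
t: 49.42
position: [0.6185, 0.1016, 0.1103]
eef_rot: [0.0, 0.707, 0.707, 0.0]
wrist_force: [1.1, 0.1, -0.3]
grip_width: 0.0109
grip_force: 39.1
```

```bash
python3 - <<'E'
from h import *
from rig import manip
rel([(.6182,.102,.0135,0)])
c=manip.read_camera("wrist"); cv2.imwrite("pics/w13.png",c["pixels"][100:400,150:500,::-1])
E
```

```text
turn [0.0009, -0.0003, -0.0003] shift [0.0003, -0.0004, 0.0968] rows 2.3
```

View pics/w13.png

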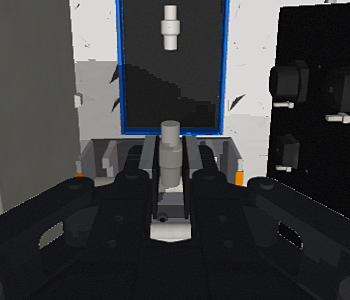

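The first coupler lies flat in the tray at crop (170,27), and the second is held straight. I'll lower it.

Call:
arm_command([
  [[0,0,0,0,0,0.02,-1],[0,0,0,0,0,0.04,-1],[0,0,0,0,0,0.06,-1],[0,0,0,0,0,0.075,-1],[0,0,0,0,0,0.085,-1],[0,0,0,0,0,0.092,-1],[0,0,0,0,0,0.096,-1],[0,0,0,0,0,0.097,-1]],
])

```text
t: 50.13
position: [0.6183, 0.1015, 0.0124]
eef_rot: [0.0, 0.707, 0.707, -0.0]
wrist_force: [0.8, -0.3, 0.3]
grip_width: 0.011
grip_force: 39.1
```

Call:
arm_command([
  [[0,0,0,0,0,0.0003,-1],[0,0,0,0,0,0.0006,-1],[0,0,0,0,0,0.0009,-1],[0,0,0,0,0,0.0012,-1],[0,0,0,0,0,0.0015,-1],[0,0,0,0,0,0.0017,-1],[0,0,0,0,0,0.0017,-1],[0,0,0,0,0,0.0017,-1]],
])

```text
t: 50.8
position: [0.6182, 0.1016, 0.0109]
eef_rot: [0.0, 0.707, 0.707, -0.0]
wrist_force: [-1.4, -0.2, -0.1]
grip_width: 0.0109
grip_force: 39.1
```

Call:
arm_command([
  [[0,0,0,0,0,0.0002,-1],[0,0,0,0,0,0.0004,-1],[0,0,0,0,0,0.0006,-1],[0,0,0,0,0,0.0007,-1],[0,0,0,0,0,0.0007,-1],[0,0,0,0,0,0.0007,-1],[0,0,0,0,0,0.0007,-1],[0,0,0,0,0,0.0007,-1]],
])

```text
t: 51.47
position: [0.6183, 0.1016, 0.0106]
eef_rot: [-0.0, 0.707, 0.707, 0.0]
wrist_force: [-4.0, 0.3, 9.3]
grip_width: 0.0109
grip_force: 40.2
```

Call:
arm_command([
  [[0,0,0,0,0,0,-0.7],[0,0,0,0,0,0,-0.6],[0,0,0,0,0,0,-0.5],[0,0,0,0,0,0,-0.4],[0,0,0,0,0,0,-0.35],[0,0,0,0,0,0,-0.35],[0,0,0,0,0,0,-0.35],[0,0,0,0,0,0,-0.35]],
])

```text
t: 52.13
position: [0.6182, 0.1016, 0.0101]
eef_rot: [0.0, 0.707, 0.707, -0.0]
wrist_force: [0.2, 0.2, -1.2]
grip_width: 0.0276
grip_force: 0.0
```

Call:
arm_command([
  [[0,0,0,0,0,-0.005,-0.35],[0,0,0,0,0,-0.015,-0.35],[0,0,0,0,0,-0.03,-0.35],[0,0,0,0,0,-0.06,-0.35],[0,0,0,0,0,-0.1,-0.35],[0,0,0,0,0,-0.14,-0.35],[0,0,0,0,0,-0.18,-0.35],[0,0,0,0,0,-0.2,-0.35]],
])

```text
t: 52.8
position: [0.6194, 0.1011, 0.2166]
eef_rot: [0.001, 0.708, 0.707, 0.002]
wrist_force: [0.3, 1.0, -0.1]
grip_width: 0.0276
grip_force: 0.0
```

Call:
arm_command([
  [[0,0,0,0,-0.03,0,-0.35],[0,0,0,0,-0.06,0,-0.35],[0,0,0,0,-0.09,0,-0.35],[0,0,0,0,-0.12,0,-0.35],[0,0,0,0,-0.15,0,-0.35],[0,0,0,0,-0.18,0,-0.35],[0,0,0,0,-0.2,0,-0.35],[0,0,0,0,-0.2,0,-0.35]],
])

```text
t: 53.47
position: [0.415, 0.1016, 0.2109]
eef_rot: [-0.002, 0.707, 0.707, 0.001]
wrist_force: [0.7, 0.8, 0.8]
grip_width: 0.0277
grip_force: 0.0
```

```bash
python3 - <<'E'
from h import *
from rig import manip
t=manip.read_camera("top")["pixels"][175:295,235:425,::-1]; s=manip.read_camera("side")["pixels"][130:230,220:400,::-1]
t=cv2.resize(t,(760,480),interpolation=cv2.INTER_CUBIC); cv2.imwrite("pics/fin_t.png",t)
E
```

```text
(no output)
```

View pics/fin_t.png

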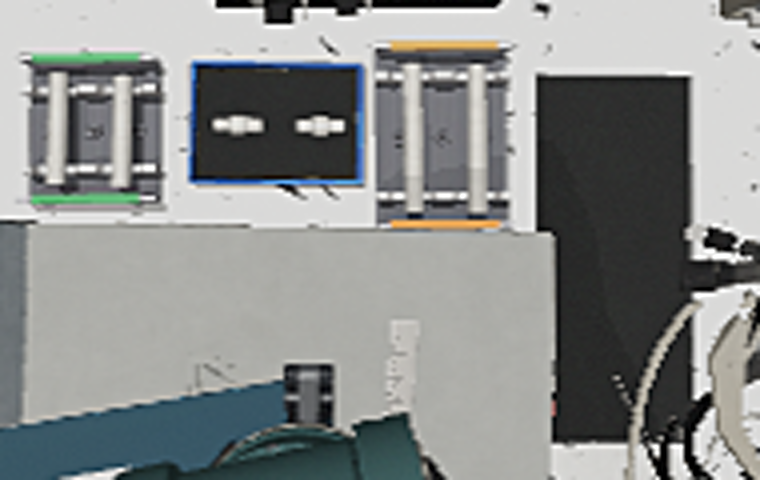

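All five parts are in place: long posts at crop (412,140) and (478,140), short posts at (58,130) and (122,130), and couplers flat in the tray at (237,125) and (320,125). Each post touched down 26 mm above its pick height, which matches the slot floor. The arm is clear of everything.

```bash
python3 -c "
from rig import manip
print(manip.hand_in())"
```

```text
the job is handed in; nothing more can be done
None
```

The job is handed in: the long post and both short posts are racked, fully down in their slots, and both couplers lie flat in the blue tray. It took about 54 s of the 144 s allowed, and the parked post and the iris were left where they were.

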